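Set the grinder, dose a cup on its sprung pad and stand it on the scale

TASK

First turn the handwheel on the grinder's deck clockwise (in more than one grip if need be) until its nose points straight at the small index post. Then take the plain straight-sided metal dosing cup (no handle), hold it upright under the grinder's spout and press it squarely down on the middle of the sprung round pad, fully down for about a second. Finally stand the cup upright on the middle of the small scale and let go; keep the cup upright throughout, do not hit the spout, and leave everything else where it stands.

Things in the scene. Friction and masses are not known exactly. Their poses are not given: they have to be found in the camera images.
- grinder: dosing grinder, fixed. Origin at table height below the pad's centre; +x points away from its open front, +y to the handwheel. Grey deck 25 mm high, x -90..100, y -265..225 mm. Dark column x -30..100, y -265..-115, 340 mm high, on it a glass hopper (radius 63) up to 452 mm
- index_post (a point): top of the index post, a thin steel pin (radius 4, 25 mm high) on the deck at the front side of the handwheel, 80 mm from its axis
- spout: aluminium spout arm fixed on the grinder, same origin and axes as the grinder: a bar over x -25..25, y -120..30, z 245..290 mm, covering the pad from above: an upright gripper does not fit between it and a cup on the pad, but the front (-x) is open
- pad_top (a point): centre of the top of the round steel sprung pad (radius 34 mm), 55 mm above the table when up; axes as the grinder's, moves down with the pad
- pad (a joint): pad travel in m: 0 up, 0.012 fully down; about 4 N to start it and 11 N to hold it fully down; springs back
- wheel (a joint): handwheel angle in rad, growing clockwise seen from above, 0 to 4.6; at 0 the nose points along the grinder's +x, at 3.14 (pi) it points along -x, straight at the index post
- wheel_grip (a point): grip point on the handwheel's vertical axis (155 mm in +y from the pad), 85 mm above the table, 10 mm below the top of its wooden grip bar; turns with the wheel, +x along the bar to the nose. Bar 70 long, 18 wide, 40 mm high, on a flat steel wheel (radius 52 mm, top 57 mm above the table); the nose reaches out to 69 mm
- dose_cup: dosing cup: plain straight brushed metal tumbler without handle, 56 mm diameter, 80 mm high, wall 3 mm, open at the top; origin at the centre of its underside, z up
- scale: small scale, fixed: black square base 100 x 100 x 16 mm with a round steel plate (84 mm diameter) on it, upper face 22 mm above the table; origin at the centre of its underside
- jar: glass jar with bamboo lid, 80 mm diameter, 100 mm high; bystander, origin at the centre of its underside
- pitcher: steel milk pitcher, 82 mm diameter, 90 mm high, with a handle reaching 65 mm out along its +y; bystander, origin at the centre of its underside
- canister: white ceramic canister with wooden lid, 74 mm diameter, 95 mm high; bystander, origin at the centre of its underside
- tamper: wooden-handled tamper standing on its round foot, 59 mm diameter, 92 mm high; bystander, origin at the centre of its underside
- saucer: teal saucer, 130 mm diameter, 15 mm high; bystander, origin at the centre of its underside
- cup: teal ceramic cup with handle on the saucer, 72 mm diameter, 60 mm high; bystander, origin at the centre of its underside
- knock_box: open aluminium knock box, 150 x 150 x 110 mm, fixed; bystander, origin at the centre of its underside
Mind the look-alikes: they are no part of the job. Several things have the shape of the dose_cup; the one meant has the colours described above.

How it is judged:
By the outcome, as a careful person would: the job done as asked, in the order asked, and still so for the second after the job is handed in, with the robot touching nothing.
It also fails if it takes over 72 s, if anything falls off the work surface, if the arm or the gripper's body presses on something with over 40 N, if the wrist force passes 120 N, or if a joint passes its speed limit or range.

ROBOT

A 6-joint arm with a two-finger parallel gripper is mounted at the origin on the work surface. World frame = base frame: x ahead of the robot, y to its left, z up, the work surface at z = 0. Lengths are in m, angles in degrees, forces in N, time in s.
With the tool pointing down it reaches from about 0.325 to 0.775 m from the base axis. Payload 5.5 kg.
Tool frame: the origin (TCP) lies at the centre of the arm's flange, where the gripper is bolted on; the fingertips stand bot.tip_reach ahead of it and the grasp point (between the pads) lies 163 mm ahead of it (bot.tip_reach is the distance from the TCP to the fingertips, in m); z points along the fingers, y is the line along which they close (so a half turn about z gives the same grasp; the last joint's range is limited). The gripper opens to 88 mm and grips with 3 to 60 N. Pads are 20 mm wide; open, the fingers measure 115 mm over their backs; the gripper's body (75 mm by 178 mm) begins 61 mm behind the grasp point.
Start: joints at [-67.821, 5.22, 70.514, -0, 104.267, -3.249], TCP at [0.258, -0.542, 0.405] pointing down, gripper open.
Joint ranges: [-164.24, 164.24], [-49.07, 125.15], [9.68, 141.18], [-86.29, 266.29], [3.28, 154.24], [-151.56, 151.56]. Speed limits (degrees/s): [147.25, 147.25, 172.46, 180, 180, 180].

INTERFACE

Orientations are given as a 3x3 rotation matrix whose columns are the frame's x, y, z axes.
In Python, from cell import monitor, vision, order, bot gives the robot as it stands.
- The arm moves only by the tool play_rows, never from a script. Its argument "series" is a list that holds one entry, the list of rows, each a list of 5 numbers: the opening, from -1 (shut) to 1 (fully open), then the shift along the tool's x, y, z as a fraction of full scale, then the turn about the tool's z as a fraction of full scale. A call has 1 to 20 rows; each row shifts and turns the commanded pose from where the row before left it, along the tool's axes as they then stand; what a row does not reach is not made up. Full scale, the value 1, is 0.025 m for a shift and 4 degrees for a turn. A row lasts 1/12 s, in which the tool goes at most 41.7 mm and 7.16 degrees, less where a joint would pass 70% of its speed; a pose out of reach is approached as far as the arm can. A call with a number of a shift or a turn outside -1 to 1 is refused whole. A call with a gripper value outside its range is refused whole. The fingers move at their own pace and stop on an object; "grip_force" is the grip in N (left out, the last holds). Time passes only in rows, so rows that do not move let the fingers close. It gives the time, the measured TCP pose, the force, the opening and the grip force at its end, in the units of the state.
- monitor.state(): the state, without advancing time (a new reading comes with each control period).
- vision.snapshot(name): name is "side" or "top"; returns the picture (384x512x3 uint8, red, green, blue); there is no depth.
- vision.camera_params(name): a dict with "K" (3x3 intrinsics, pixels), "R" (3x3) and "t" (3): a world point X has camera coordinates R X + t. Camera axes: x right, y down, z forward; pixel columns grow to the right and rows downward; lengths in m; the calibration is good to about 2 mm. A picture is of the moment at which its call begins. camera_params takes no time and is no camera call.
- order.close_job(): hands the job in; it is judged then, once.
The state is a dict: "time_s": time; "joints": joint angles; "dq": joint speeds; "tau": joint torques, N m; "ee_pos": TCP position; "tool_rot": TCP orientation; "force": force on the tool from outside, world axes, zero at the start; "moment": the same for the moment, N m; "grip_width": opening from 0.0 (shut) to 1.0 (fully open); "grasp_force": force on a finger pad.
Only numpy, scipy, OpenCV 4.12 (cv2) and the standard library are available. Lean on these libraries where they do the work, as an engineer would, in place of code of your own. Each camera call takes 0.05 s, during which the arm holds its last target. There are 200 camera calls.

## Working session

There is one attempt and no reset: what is moved stays moved. The work goes in short steps, Python scripts to look and compute and a tool call to move; the robot and the scene stay as the last step left them, time stands still between calls to the robot, and variables do not carry over. Pictures are saved under pics/ and viewed, at most 10 in all, crops included, and the job is handed in when it is done.

Besides the shell and the picture viewer there is one more tool, called after "Call:" as name(argument=value, ...) on one line, values as JSON. play_rows: Moves the arm, as the interface text tells. Its arguments: {"type":"object","properties":{"series":{"type":"array","items":{"type":"array","items":{"type":"array","items":{"type":"number","minimum":-1,"maximum":1}}}},"grip_force":{"type":"number"}},"required":["series"]}

```bash
mkdir -p pics; ls; python3 - <<'E'
from cell import monitor, vision, order, bot
import cv2,numpy as np
for n in("side","top"):
    im=vision.snapshot(n); cv2.imwrite(f"pics/{n}0.png",im[:,:,::-1])
    p=vision.camera_params(n); print(n,np.round(p["K"],1).tolist(),np.round(p["R"],3).tolist(),np.round(p["t"],3).tolist(), (-np.array(p["R"]).T@p["t"]).round(3))
s=monitor.state(); print({k:np.round(v,3).tolist() for k,v in s.items()}, bot.tip_reach)
E
```

```text
pics
side [[348.0, 0.0, 257.1], [0.0, 348.0, 186.9], [0.0, 0.0, 1.0]] [[-0.864, -0.504, -0.002], [-0.354, 0.608, -0.71], [0.359, -0.613, -0.704]] [0.574, 0.186, 1.035] [0.19  0.81  0.861]
top [[365.4, 0.0, 259.4], [0.0, 365.4, 187.1], [0.0, 0.0, 1.0]] [[-0.016, -1.0, 0.023], [-0.981, 0.011, -0.195], [0.194, -0.025, -0.981]] [0.124, 0.599, 1.144] [0.367 0.147 1.236]
{'time_s': 0.1, 'joints': [-67.821, 5.26, 70.573, -0.001, 104.268, -3.251], 'dq': [-0.026, -0.127, -0.123, -0.004, 0.006, -0.043], 'tau': [0.003, -44.786, -40.757, 0.07, 0.028, -0.0], 'ee_pos': [0.258, -0.542, 0.404], 'tool_rot': [[0.903, 0.429, -0.001], [0.429, -0.903, 0.002], [0.0, -0.002, -1.0]], 'force': [-0.456, -0.163, -0.237], 'moment': [-0.032, 0.018, -0.022], 'grasp_force': 0.0, 'grip_width': 0.999} 0.182
```

View pics/side0.png

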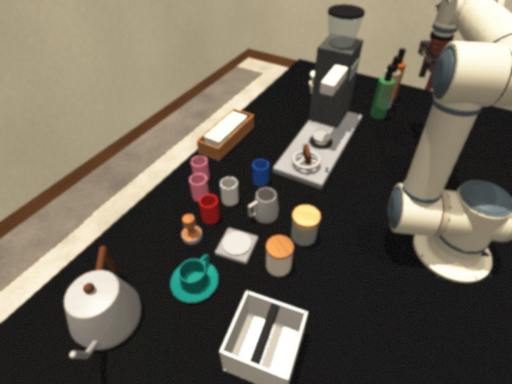

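View pics/top0.png

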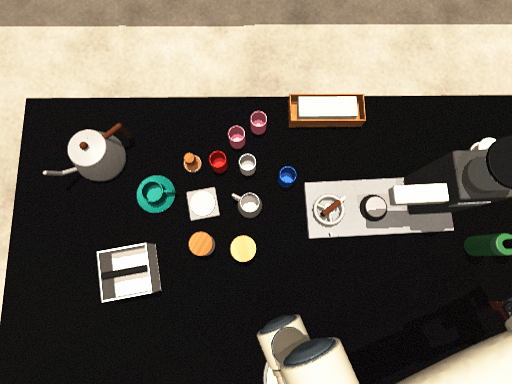

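The top view shows the following:
- The grinder deck spans about (305–453, 178–237), with the wheel at (329,210), the pad at (373,206) and the spout at (420,194).
- Tumbler-shaped things are: grey metal (247,164), blue (288,177), red (218,161), pink (237,136) and (258,122), and the pitcher with a handle (249,205).
- The plain metal tumbler at (247,164), which is (229,190) in the side view, fits the description.
- The scale is at (203,204).

I'll check the choice in one close crop.

```bash
python3 - <<'E'
import cv2,numpy as np
a=cv2.imread("pics/side0.png")[130:270,160:360]; b=cv2.imread("pics/top0.png")[110:250,180:380]
c=np.vstack([cv2.resize(a,None,fx=2.1,fy=2.1,interpolation=2)[:294],cv2.resize(b,None,fx=2.1,fy=2.1,interpolation=2)[:294]])
a4=cv2.resize(a,(400,280),interpolation=2)
b4=cv2.resize(b,(400,280),interpolation=2)
cv2.imwrite("pics/crop1.png",np.hstack([a4,b4]))
E
```

```text
(no output)
```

View pics/crop1.png

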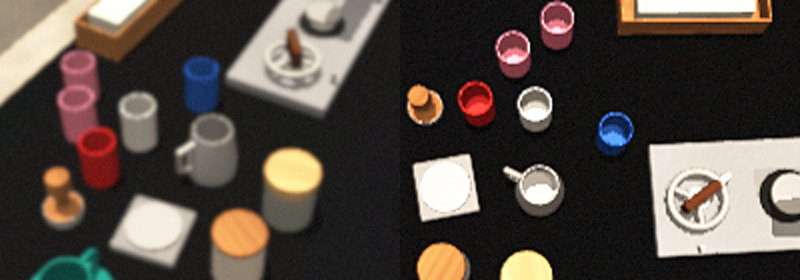

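The crop confirms it: the plain grey-metal tumbler sits at (229,190) in the side view and (247,164) in the top view, with no handle. The pitcher next to it has one. Next I'll measure, and check what `bot` publicly offers.

```bash
cat > h.py <<'E'
import cv2,numpy as np
from cell import monitor, vision, order, bot
P={n:{k:np.array(v,float) for k,v in vision.camera_params(n).items() if k in("K","R","t")} for n in("side","top")}
def ray(n,uv):
    p=P[n]; d=p["R"].T@np.linalg.inv(p["K"])@np.array([*uv,1.]); return -p["R"].T@p["t"],d/np.linalg.norm(d)
def onz(n,uv,z):
    o,d=ray(n,uv); return o+d*(z-o[2])/d[2]
def tri(a,b):
    (o1,d1),(o2,d2)=ray("side",a),ray("top",b)
    s=np.linalg.lstsq(np.c_[d1,-d2],o2-o1,rcond=None)[0]; p,q=o1+d1*s[0],o2+d2*s[1]
    return (p+q)/2,np.linalg.norm(p-q)
def proj(n,X):
    p=P[n]; c=p["K"]@(p["R"]@np.asarray(X,float)+p["t"]); return c[:2]/c[2]
def comp(m,uv):
    n,l,s,c=cv2.connectedComponentsWithStats(m.astype(np.uint8)); r=(l==l[int(uv[1]),int(uv[0])]); return r,c[l[int(uv[1]),int(uv[0])]],s[l[int(uv[1]),int(uv[0])]]
E
python3 - <<'E'
from h import *
print([x for x in dir(bot) if x[0]!='_'])
T=cv2.imread("pics/top0.png");S=cv2.imread("pics/side0.png")
# grey cup masks
for n,im,uv in(("top",T,(247,171)),("side",S,(229,198))):
    m=im.min(2)>70; r,c,s=comp(m,uv); print(n,"cup",s,c)
    h=cv2.convexHull(np.argwhere(r)[:,::-1].astype(np.int32))[:,0]; print(h.tolist())
for n,im,uv in(("top",T,(203,204)),("side",S,(237,245))):
    r,c,s=comp(im.min(2)>70,uv); print(n,"scale",s,c)
    q=cv2.minAreaRect(np.argwhere(r)[:,::-1].astype(np.float32)); print(q)
    cn=max(cv2.findContours(r.astype(np.uint8),0,1)[0],key=len); print(cv2.approxPolyDP(cn,4,True)[:,0].tolist())
# bar: brown
for n,im,uv in(("top",T,(333,208)),("side",S,(307,153))):
    b=im.astype(int); m=(b[:,:,2]-b[:,:,0]>35); m[:, :290]=0
    y,x=[(v) for v in np.nonzero(m & (np.hypot(*np.meshgrid(np.arange(512)-uv[0],np.arange(384)-uv[1]))<30))]
    pts=np.c_[x,y].astype(np.float32); print(n,"bar",len(pts),cv2.minAreaRect(pts))
# deck
b=T.min(2); r,c,s=comp(b>80,(315,230)); cn=max(cv2.findContours(r.astype(np.uint8),0,1)[0],key=len); print("deck",s,cv2.approxPolyDP(cn,5,True)[:,0].tolist())
b=S.min(2); r,c,s=comp(b>80,(320,178)); cn=max(cv2.findContours(r.astype(np.uint8),0,1)[0],key=len); print("deck",s,cv2.approxPolyDP(cn,4,True)[:,0].tolist())
cv2.imwrite("pics/z.png",np.hstack([cv2.resize(T[170:245,300:390],(400,333),interpolation=cv2.INTER_CUBIC),cv2.resize(S[110:190,270:366],(400,333),interpolation=cv2.INTER_CUBIC)]))
E
```

```text
['Unreachable', 'tip_reach']
top cup [238 153  18  23 317] [247.04100946 163.58359621]
[[255, 168], [254, 171], [251, 174], [247, 175], [246, 175], [242, 173], [240, 169], [238, 163], [238, 160], [239, 158], [241, 155], [245, 153], [249, 153], [253, 155], [254, 156], [255, 158]]
side cup [219 176  20  30 494] [228.82793522 189.93724696]
[[238, 184], [237, 202], [236, 203], [232, 205], [226, 205], [224, 204], [223, 203], [222, 201], [221, 198], [219, 186], [219, 181], [220, 179], [221, 178], [225, 176], [233, 176], [235, 177], [237, 179], [238, 181]]
top scale [186 187  34  34 883] [202.45526614 203.30464326]
((202.364013671875, 203.25201416015625), (29.60554313659668, 29.963314056396484), 79.69515228271484)
[[214, 187], [186, 193], [191, 220], [219, 215]]
side scale [ 214  227   45   37 1058] [236.23534972 244.77882798]
((235.8500213623047, 244.45001220703125), (37.31488037109375, 31.306549072265625), 18.434947967529297)
[[228, 227], [214, 251], [245, 263], [258, 237]]
top bar 144 ((330.9812316894531, 212.4095458984375), (32.675907135009766, 28.297088623046875), 51.709835052490234)
side bar 79 ((306.7500305175781, 150.74998474121094), (14.546475410461426, 6.008327484130859), 71.56504821777344)
deck [ 304  177  150   62 6945] [[446, 183], [404, 185], [403, 177], [305, 182], [308, 236], [453, 230], [450, 213], [410, 215], [406, 206], [447, 201]]
deck [ 273  112   89   75 3175] [[361, 114], [347, 112], [336, 128], [308, 120], [273, 169], [322, 185]]
```

View pics/z.png

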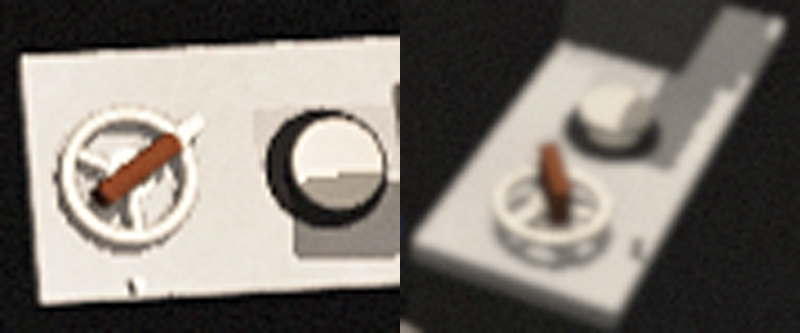

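The zoom shows these top-view pixels: wheel ring centre about (329.2,210.1), nose pointing up-right, index post about (330,233.7), pad top centre about (376,206.7). In the side view the wheel is at (306.7,158.7) and the pad at (321,135.2).

```bash
python3 - <<'E'
from h import *
r=lambda a:np.round(a,4).tolist()
c=[onz("top",u,.025) for u in((304.5,181.5),(307.8,236.5),(453.5,230.5))]
print("deck",[r(x) for x in c],np.linalg.norm(c[1]-c[0]),np.linalg.norm(c[2]-c[1]))
yax=c[1]-c[2]; print("yaw of grinder",np.degrees(np.arctan2(-yax[0],yax[1])))
for k in range(1):
    y=yax[:2]/np.linalg.norm(yax[:2]); x=np.array([y[1],-y[0]])
    print("origin from corners", c[0][:2]-.1*x-.225*y, c[1][:2]+.09*x-.225*y, c[2][:2]+.09*x+.265*y)
print("wheel",tri((306.7,158.7),(329.2,210.1)),onz("top",(329.2,210.1),.057))
print("pad",tri((321,135.2),(376.1,206.7)),onz("top",(376.1,206.7),.055))
print("post",onz("top",(330,233.7),.05))
print("bar ends top",onz("top",(340,201.5),.095),onz("top",(323.5,213),.095), "nose",onz("top",(344.5,197.5),.06))
print("cup rim", tri((228.7,182.5),(246.5,161.5)), onz("top",(246.5,161.8),.08))
print("scale",tri((235.8,244.5),(202.4,203.3)),onz("top",(202.4,203.3),.019))
s=[onz("top",u,.016) for u in ([214, 187], [186, 193], [191, 220], [219, 215])]
print([r(a) for a in s])
E
```

```text
deck [[0.6242, -0.0386, 0.025], [0.4385, -0.042, 0.025], [0.4511, -0.5313, 0.025]] 0.18572978481789112 0.48938996055176737
yaw of grinder 1.4847988024198286
origin from corners [ 0.5300192  -0.26610328] [ 0.53425755 -0.26462333] [ 0.53424174 -0.2640135 ]
wheel (array([ 0.52271704, -0.11245627,  0.04826092]), np.float64(0.0011406906403570462)) [ 0.52102301 -0.11070702  0.057     ]
pad (array([ 0.53228766, -0.2679231 ,  0.05007412]), np.float64(0.002307238887489494)) [ 0.53049106 -0.26650691  0.055     ]
post [ 0.4449153 -0.110713   0.05     ]
bar ends top [ 0.54307226 -0.1383372   0.095     ] [ 0.50708308 -0.08387138  0.095     ] nose [ 0.56156526 -0.16270621  0.06      ]
cup rim (array([0.68123001, 0.15694353, 0.0772497 ]), np.float64(0.001976924436395221)) [0.68041756 0.1572991  0.08      ]
scale (array([0.55747457, 0.30912604, 0.00592448]), np.float64(0.0018793773272952525)) [0.55456608 0.30704719 0.019     ]
[[0.6105, 0.269, 0.016], [0.5909, 0.3631, 0.016], [0.4993, 0.3445, 0.016], [0.5148, 0.2515, 0.016]]
```

Call:
play_rows(series=[[[1, 0.69, -0.86, 0, 0], [1, 0.69, -0.86, 0, 0], [1, 0.69, -0.86, 0, 0], [1, 0.69, -0.86, 0, 0], [1, 0.69, -0.86, 0, 0], [1, 0.69, -0.86, 0, 0], [1, 0.69, -0.86, 0, 0], [1, 0.69, -0.86, 0, 0], [1, 0.69, -0.86, 0, 0], [1, 0.69, -0.86, 0, 0], [1, 0.69, -0.86, 0, 0], [1, 0.69, -0.86, 0, 0], [1, 0.69, -0.86, 0, 0], [1, 0.69, -0.86, 0, 0], [1, 0.69, -0.86, 0, 0], [1, 0.69, -0.86, 0, 0]]])

```text
time_s: 1.43
ee_pos: [0.3591, -0.1114, 0.4043]
tool_rot: [[0.903, 0.429, -0.0], [0.429, -0.903, 0.0], [-0.0, -0.0, -1.0]]
force: [0.3, 0.8, -0.5]
grip_width: 1.004
grasp_force: 0.0
```

Call:
play_rows(series=[[[1, 0, 0, 0.2, -1], [1, 0, 0, 0.2, -1], [1, 0, 0, 0.2, -1], [1, 0, 0, 0.2, -1], [1, 0, 0, 0.2, -1], [1, 0, 0, 0.2, -1], [1, 0, 0, 0.2, -1], [1, 0, 0, 0.2, -1], [1, 0, 0, 0.2, -1], [1, 0, 0, 0.2, -1], [1, 0, 0, 0.2, -1], [1, 0, 0, 0.2, -1], [1, 0, 0, 0.2, -1], [1, 0, 0, 0.2, -1], [1, 0, 0, 0.2, -1], [1, 0, 0, 0.2, -1], [1, 0, 0, 0.2, -1], [1, 0, 0, 0.2, -1], [1, 0, 0, 0.2, -1], [1, 0, 0, 0.2, -1]]])

```text
time_s: 3.1
ee_pos: [0.3591, -0.1127, 0.304]
tool_rot: [[-0.269, 0.963, -0.001], [0.963, 0.269, 0.0], [0.0, -0.001, -1.0]]
force: [0.4, 0.3, 0.9]
grip_width: 1.001
grasp_force: 0.0
```

Call:
play_rows(series=[[[1, 0, 0, 0, -1], [1, 0, 0, 0, -1], [1, 0, 0, 0, -1], [1, 0, 0, 0, -1], [1, 0, 0, 0, -1], [1, 0, 0, 0, -0.15], [1, 0, 0, 0, 0]]])

```text
time_s: 3.68
ee_pos: [0.3591, -0.1127, 0.3043]
tool_rot: [[-0.587, 0.809, -0.0], [0.809, 0.587, 0.0], [0.0, -0.0, -1.0]]
force: [0.1, -0.1, 0.6]
grip_width: 1.001
grasp_force: 0.0
```

```bash
cat >> h.py <<'E'
def go(tgt,n,note=""):
    s=monitor.state(); R=np.array(s["tool_rot"]); d=R.T@(np.array(tgt)-s["ee_pos"]); print(note,"t",round(s["time_s"],2),"pos",np.round(s["ee_pos"],4),"rows",n,"shift/row",np.round(d/n/.025,3))
E
python3 -c "
from h import *
go((.524,-.111,.304),9); s=monitor.state(); R=np.array(s['tool_rot']); print(np.degrees(np.arctan2(-R[1,0],R[0,0])),s['joints'])"
```

```text
t 3.68 pos [ 0.3591 -0.1127  0.3043] rows 9 shift/row [-0.424  0.598  0.001]
-125.95661776630214 [-2.26012383e+01 -3.10016571e+01  1.11653429e+02  2.32317014e-04
  9.93783124e+01 -5.85578217e+01]
```

Call:
play_rows(series=[[[1, -0.42, 0.6, 0, 0], [1, -0.42, 0.6, 0, 0], [1, -0.42, 0.6, 0, 0], [1, -0.43, 0.6, 0, 0], [1, -0.43, 0.6, 0, 0], [1, -0.43, 0.6, 0, 0], [1, -0.42, 0.6, 0, 0], [1, -0.42, 0.6, 0, 0], [1, -0.42, 0.6, 0, 0], [1, 0, 0, 0.45, 0], [1, 0, 0, 0.45, 0], [1, 0, 0, 0.45, 0], [1, 0, 0, 0.45, 0], [1, 0, 0, 0.45, 0], [1, 0, 0, 0, 0]]])

```text
time_s: 4.93
ee_pos: [0.5231, -0.1102, 0.2448]
tool_rot: [[-0.588, 0.809, -0.005], [0.809, 0.588, 0.001], [0.004, -0.003, -1.0]]
force: [0.5, 0.4, -0.4]
grip_width: 0.998
grasp_force: 0.0
```

Call:
play_rows(series=[[[-1, 0, 0, 0, 0], [-1, 0, 0, 0, 0], [-1, 0, 0, 0, 0], [-1, 0, 0, 0, 0], [-1, 0, 0, 0, 0], [-1, 0, 0, 0, 0], [-1, 0, 0, 0, 0], [-1, 0, 0, 0, 0]]], grip_force=20)

```text
time_s: 5.6
ee_pos: [0.5244, -0.1103, 0.2485]
tool_rot: [[-0.588, 0.809, 0.0], [0.809, 0.588, -0.0], [-0.0, 0.0, -1.0]]
force: [-0.1, 0.5, -0.2]
grip_width: 0.432
grasp_force: 0.0
```

```bash
python3 -c "
from h import *
s=monitor.state(); print(s['force'],s['moment'],s['grip_width'],s['grasp_force'],s['ee_pos'])
a=cv2.resize(vision.snapshot('top')[170:245,290:390,::-1],(533,400),interpolation=2);b=cv2.resize(vision.snapshot('side')[100:190,260:340,::-1],(267,300),interpolation=2)
c=np.zeros((400,800,3),np.uint8);c[:,:533]=a;c[:300,533:]=b;cv2.imwrite('pics/w1.png',c)"
```

```text
[-0.12906327  0.50218815 -0.16419791] [ 0.01094522 -0.13591603 -0.00602503] 0.43234654107278636 0.0 [ 0.52442375 -0.11034219  0.24849857]
```

View pics/w1.png

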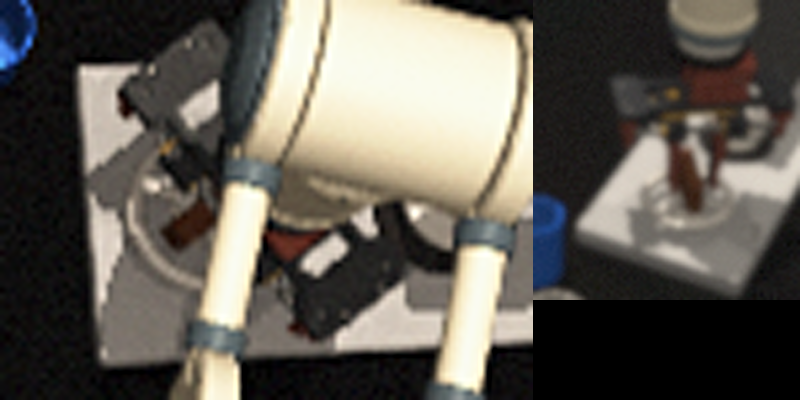

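The picture shows the fingers either side of the brown bar, still closing. I'll continue closing.

Call:
play_rows(series=[[[-1, 0, 0, 0, 0], [-1, 0, 0, 0, 0], [-1, 0, 0, 0, 0], [-1, 0, 0, 0, 0], [-1, 0, 0, 0, 0], [-1, 0, 0, 0, 0], [-1, 0, 0, 0, 0]]])

```text
time_s: 6.28
ee_pos: [0.5256, -0.1093, 0.2484]
tool_rot: [[-0.589, 0.808, 0.005], [0.808, 0.589, 0.002], [-0.001, 0.005, -1.0]]
force: [10.0, 5.4, -3.9]
grip_width: 0.206
grasp_force: 20.0
```

Call:
play_rows(series=[[[-1, 0, 0.08, 0, 0], [-1, 0, 0, 0, 0.5], [-1, 0, 0, 0, 0.8], [-1, 0, 0, 0, 0.8], [-1, 0, 0, 0, 0.8], [-1, 0, 0, 0, 0.8], [-1, 0, 0, 0, 0.8], [-1, 0, 0, 0, 0.8], [-1, 0, 0, 0, 0.8], [-1, 0, 0, 0, 0]]])

```text
time_s: 7.12
ee_pos: [0.5259, -0.1092, 0.2484]
tool_rot: [[-0.2, 0.98, -0.0], [0.98, 0.2, 0.0], [0.0, -0.0, -1.0]]
force: [-1.4, 0.6, -0.2]
grip_width: 0.2
grasp_force: 20.0
```

Call:
play_rows(series=[[[-1, 0, 0, 0, 0.7], [-1, 0, 0, 0, 1], [-1, 0, 0, 0, 1], [-1, 0, 0, 0, 1], [-1, 0, 0, 0, 1], [-1, 0, 0, 0, 1], [-1, 0, 0, 0, 1], [-1, 0, 0, 0, 1], [-1, 0, 0, 0, 1], [-1, 0, 0, 0, 1], [-1, 0, 0, 0, 1], [-1, 0, 0, 0, 1], [-1, 0, 0, 0, 1], [-1, 0, 0, 0, 1], [-1, 0, 0, 0, 1], [-1, 0, 0, 0, 1], [-1, 0, 0, 0, 1], [-1, 0, 0, 0, 1], [-1, 0, 0, 0, 1], [-1, 0, 0, 0, 0]]])

```text
time_s: 8.78
ee_pos: [0.525, -0.1086, 0.2483]
tool_rot: [[0.893, 0.45, -0.005], [0.45, -0.893, 0.002], [-0.003, -0.004, -1.0]]
force: [-9.2, 3.4, 4.1]
grip_width: 0.199
grasp_force: 20.0
```

Call:
play_rows(series=[[[-1, 0, 0, 0, 0.8], [-1, 0, 0, 0, 1], [-1, 0, 0, 0, 1], [-1, 0, 0, 0, 1], [-1, 0, 0, 0, 1], [-1, 0, 0, 0, 0.5], [-1, 0, 0, 0, 0], [-1, 0, 0, 0, 0]]])

```text
time_s: 9.45
ee_pos: [0.5249, -0.1083, 0.2483]
tool_rot: [[0.995, 0.1, -0.005], [0.1, -0.995, 0.003], [-0.005, -0.003, -1.0]]
force: [-9.7, 5.9, 5.3]
grip_width: 0.205
grasp_force: 20.0
```

Call:
play_rows(series=[[[-1, -0.06, -0.03, 0, 0.5], [-1, 0, 0, 0, 0.5], [-1, 0, 0, 0, 0], [-1, 0, 0, 0, 0], [-1, 0, 0, 0, 0]]])

```text
time_s: 9.87
ee_pos: [0.5242, -0.108, 0.2483]
tool_rot: [[1.0, 0.031, -0.001], [0.031, -1.0, 0.002], [-0.001, -0.002, -1.0]]
force: [-2.3, 4.1, 1.4]
grip_width: 0.203
grasp_force: 20.0
```

Call:
play_rows(series=[[[0.1, 0, 0, 0, 0], [0.1, 0, 0, 0, 0], [0.1, 0, 0, 0, 0], [0.1, 0, 0, 0, 0], [0.1, 0, 0, -0.6, 0], [0.1, 0, 0, -1, 0], [0.1, 0, 0, -1, 0], [0.1, 0, 0, -1, 0], [0.1, -1, 0, 0, 0], [0.1, -1, 0, 0, 0], [0.1, -1, 0, 0, 0], [0.1, -1, 0, 0, 0], [0.1, -1, 0, 0, 0], [0.1, -1, 0, 0, 0], [0.1, 0, 0, 0, 0]]])

```text
time_s: 11.12
ee_pos: [0.372, -0.1129, 0.339]
tool_rot: [[1.0, 0.027, 0.001], [0.027, -1.0, -0.001], [0.001, 0.001, -1.0]]
force: [1.0, -0.5, -0.2]
grip_width: 0.549
grasp_force: 0.0
```

```bash
python3 -c "
from h import *
t=vision.snapshot('top')[:,:,::-1];s=vision.snapshot('side')[:,:,::-1]
cv2.imwrite('pics/t2.png',t);cv2.imwrite('pics/s2.png',s)
a=cv2.resize(t[170:250,290:370],(400,400),interpolation=2);b=cv2.resize(s[120:190,270:340],(400,400),interpolation=2)
cv2.imwrite('pics/w2.png',np.hstack([a,b]))
st=monitor.state();print(st['ee_pos'],st['tool_rot'],st['joints'])
# expected pixel of nose tip if aligned
for off in(0,-5,5):
  c=np.array([.524,-.110,.06]);an=np.radians(181.5+off);print(off,proj('top',c+.069*np.array([np.cos(an),np.sin(an),0])),proj('side',c+.069*np.array([np.cos(an),np.sin(an),0])))
"
```

```text
[ 0.37424615 -0.11299203  0.33893972] [[ 9.99615902e-01  2.76246281e-02  2.22011353e-03]
 [ 2.76267165e-02 -9.99617890e-01 -9.15530455e-04]
 [ 2.19397402e-03  9.76513249e-04 -9.99997116e-01]] [-2.17888419e+01 -2.84301972e+01  1.06421756e+02 -1.52493544e-03
  1.01870854e+02  6.66278045e+01]
0 [330.82796325 230.32260014] [324.71616962 162.52615734]
-5 [328.96717036 230.31685544] [324.02712921 163.48687117]
5 [332.67510119 230.16481486] [325.26065935 161.52457997]
```

View pics/w2.png

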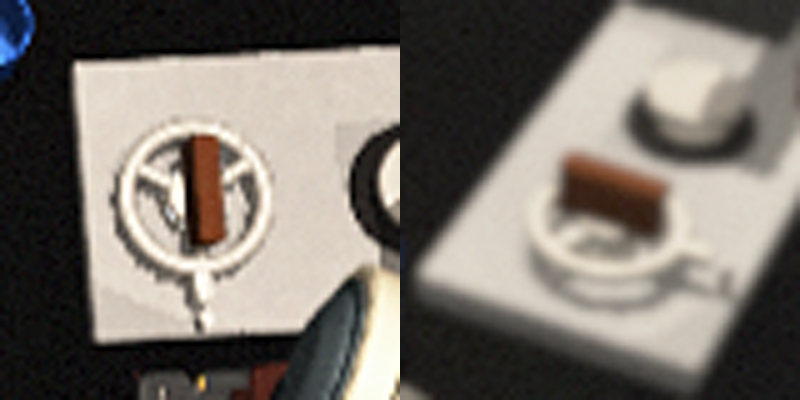

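The wheel nose at (202,290) in the crop lies on the line from the wheel centre to the post at (204,325), so the wheel is done. The moves have no tilt channel, but the cup has to go under the spout. I'll test what the arm does at the edge of its reach, in free air.

Call:
play_rows(series=[[[1, -1, 0, 0, 0], [1, -1, 0, 0, 0], [1, -1, 0, 0, 0], [1, -1, 0, 0, 0], [1, -1, 0, 0, 0], [1, -1, 0, 0, 0]]])

```text
time_s: 11.72
ee_pos: [0.2433, -0.127, 0.3405]
tool_rot: [[0.999, 0.029, -0.019], [0.03, -1.0, 0.011], [-0.019, -0.011, -1.0]]
force: [2.4, -0.1, 0.1]
grip_width: 0.961
grasp_force: 0.0
```

```bash
python3 -c "
from h import *
st=monitor.state();print(st['ee_pos'],np.round(st['tool_rot'],3),st['joints'])"
```

```text
[ 0.24325862 -0.12696757  0.34054578] [[ 0.999  0.029 -0.019]
 [ 0.03  -1.     0.011]
 [-0.019 -0.011 -1.   ]] [-34.60510281 -48.9282157  118.32300988  -0.13076695 111.85324981
  53.65458617]
```

Call:
play_rows(series=[[[1, 1, -0.4, -0.1, 0], [1, 1, -0.4, -0.1, 0], [1, 1, -0.4, 0, 0], [1, 1, -0.4, 0, 0], [1, 1, -0.4, 0, 0], [1, 1, -0.4, 0, 0], [1, 1, -0.4, 0, 0], [1, 1, -0.4, 0, 0], [1, 1, -0.4, 0, 0], [1, 1, -0.4, 0, 0], [1, 1, -0.4, 0, 0], [1, 1, -0.4, 0, 0], [1, 1, -0.4, 0, 0], [1, 1, -0.4, 0, 0], [1, 1, -0.4, 0, 0], [1, 1, -0.4, 0, 0], [1, 1, -0.4, 0, 0], [1, 1, -0.4, 0, 0], [1, 1, -0.4, 0, 0], [1, 1, -0.4, 0, 0]]])

```text
time_s: 13.38
ee_pos: [0.7397, 0.0886, 0.3392]
tool_rot: [[0.999, 0.029, -0.016], [0.029, -1.0, 0.008], [-0.016, -0.008, -1.0]]
force: [0.4, 0.2, 0.5]
grip_width: 0.998
grasp_force: 0.0
```

Call:
play_rows(series=[[[1, 1, 0, 0, 0], [1, 1, 0, 0, 0], [1, 1, 0, 0, 0], [1, 1, 0, 0, 0], [1, 1, 0, 0, 0], [1, 1, 0, 0, 0]]])

```text
time_s: 13.88
ee_pos: [0.8611, 0.0894, 0.3086]
tool_rot: [[0.999, 0.029, -0.023], [0.029, -1.0, 0.008], [-0.022, -0.009, -1.0]]
force: [2.0, 0.6, -4.8]
grip_width: 1.001
grasp_force: 0.0
```

```bash
python3 -c "
from h import *
st=monitor.state();print(st['ee_pos'],np.round(st['tool_rot'],3),st['joints'])"
```

```text
[0.86108847 0.08944311 0.30858554] [[ 0.999  0.029 -0.023]
 [ 0.029 -1.     0.008]
 [-0.022 -0.009 -1.   ]] [  3.57208614  57.55488763  10.50608801   0.60344806 113.20805501
  92.15986375]
```

Orientation changes forced by a joint limit persist, so tilt can be built up. The tool pitches outward where joint 5 is at its upper limit, high and close in. I'll go there (r about 0.36, z about 0.77).

Call:
play_rows(series=[[[1, -1, 0.11, -0.9, 0], [1, -1, 0.11, -0.9, 0], [1, -1, 0.11, -0.9, 0], [1, -1, 0.11, -0.9, 0], [1, -1, 0.11, -0.9, 0], [1, -1, 0.11, -0.9, 0], [1, -1, 0.11, -0.9, 0], [1, -1, 0.11, -0.9, 0], [1, -1, 0.11, -0.9, 0], [1, -1, 0.11, -0.9, 0], [1, -1, 0.11, -0.9, 0], [1, -1, 0.11, -0.9, 0], [1, -1, 0.11, -0.9, 0], [1, -1, 0.11, -0.9, 0], [1, -1, 0.11, -0.9, 0], [1, -1, 0.11, -0.9, 0], [1, -1, 0.11, -0.9, 0], [1, -1, 0.11, -0.9, 0], [1, -1, 0.11, -0.9, 0], [1, -1, 0.11, -0.9, 0]]])

```text
time_s: 15.55
ee_pos: [0.3558, 0.0152, 0.778]
tool_rot: [[0.999, 0.029, 0.014], [0.029, -1.0, 0.01], [0.014, -0.009, -1.0]]
force: [-0.0, -0.4, -0.0]
grip_width: 1.002
grasp_force: 0.0
```

Call:
play_rows(series=[[[1, 0, 0, -1, 0], [1, 0, 0, -1, 0], [1, 0, 0, -1, 0], [1, 0, 0, -1, 0], [1, 0, 0, -1, 0]]])

```text
time_s: 15.97
ee_pos: [0.3427, 0.0145, 0.841]
tool_rot: [[0.998, 0.029, 0.061], [0.028, -1.0, 0.009], [0.061, -0.007, -0.998]]
force: [0.8, -0.1, -0.6]
grip_width: 0.996
grasp_force: 0.0
```

```bash
python3 -c "
from h import *
st=monitor.state();print(st['ee_pos'],np.round(st['tool_rot'],3),st['joints'])"
```

```text
[0.34270438 0.0145454  0.84099598] [[ 0.998  0.029  0.061]
 [ 0.028 -1.     0.009]
 [ 0.061 -0.007 -0.998]] [ -3.6048072    4.38407018  18.03800805   1.61990699 154.13301033
  86.24485248]
```

It's working: the tool now tilts 3.5° outward (z·x = +0.061). I'll keep pushing up and back.

Call:
play_rows(series=[[[1, -1, 0, -1, 0], [1, -1, 0, -1, 0], [1, -1, 0, -1, 0], [1, -1, 0, -1, 0], [1, -1, 0, -1, 0], [1, -1, 0, -1, 0], [1, -1, 0, -1, 0], [1, -1, 0, -1, 0]]])

```text
time_s: 16.63
ee_pos: [0.1269, 0.0199, 0.8575]
tool_rot: [[0.978, 0.025, 0.206], [0.027, -1.0, -0.011], [0.206, 0.016, -0.978]]
force: [-0.6, -0.4, 0.5]
grip_width: 1.001
grasp_force: 0.0
```

```bash
python3 -c "
from h import *
st=monitor.state();print(st['ee_pos'],np.round(st['tool_rot'],3),st['joints'])"
```

```text
[0.12692771 0.0199106  0.8574659 ] [[ 0.978  0.025  0.206]
 [ 0.027 -1.    -0.011]
 [ 0.206  0.016 -0.978]] [ -7.74164975 -22.06399229  36.00762009   2.22178494 154.1653733
  82.85083666]
```

Call:
play_rows(series=[[[1, 0.5, 0, -1, 0], [1, 0.5, 0, -1, 0], [1, 0.5, 0, -1, 0], [1, 0.5, 0, -1, 0], [1, 0.5, 0, -1, 0], [1, 0.5, 0, -1, 0], [1, 0.5, 0, -1, 0], [1, 0.5, 0, -1, 0]]])

```text
time_s: 17.3
ee_pos: [0.1813, 0.0349, 0.9161]
tool_rot: [[0.941, 0.02, 0.337], [0.031, -0.999, -0.026], [0.336, 0.035, -0.941]]
force: [0.1, 0.2, 0.4]
grip_width: 0.999
grasp_force: 0.0
```

```bash
python3 -c "
from h import *
st=monitor.state();print(st['ee_pos'],np.round(st['tool_rot'],3),st['joints'])"
```

```text
[0.18131318 0.03485846 0.91605532] [[ 0.941  0.02   0.337]
 [ 0.031 -0.999 -0.026]
 [ 0.336  0.035 -0.941]] [  2.35163277  -4.55293346  10.68878217  -5.19976355 154.15884993
  85.77438109]
```

Call:
play_rows(series=[[[1, -0.5, 0, -1, 0], [1, -0.5, 0, -1, 0], [1, -0.5, 0, -1, 0], [1, -0.5, 0, -1, 0], [1, -0.5, 0, -1, 0], [1, -0.5, 0, -1, 0], [1, -0.5, 0, -1, 0], [1, -0.5, 0, -1, 0]]])

```text
time_s: 17.97
ee_pos: [0.0686, 0.0474, 0.9259]
tool_rot: [[0.908, 0.015, 0.418], [0.035, -0.999, -0.041], [0.417, 0.051, -0.908]]
force: [0.7, -0.5, -0.1]
grip_width: 1.004
grasp_force: 0.0
```

```bash
python3 -c "
from h import *
st=monitor.state();print(st['ee_pos'],np.round(st['tool_rot'],3),st['joints'])"
```

```text
[0.06855086 0.04736819 0.92590278] [[ 0.908  0.015  0.418]
 [ 0.035 -0.999 -0.041]
 [ 0.417  0.051 -0.908]] [ 52.58248102 -11.22352832  13.05658347 -54.90783385 154.16792991
  86.54070154]
```

Call:
play_rows(series=[[[1, 0.9, 0.3, 0.4, 0], [1, 0.9, 0.3, 0.4, 0], [1, 0.9, 0.3, 0.4, 0], [1, 0.9, 0.3, 0.4, 0]]])

```text
time_s: 18.3
ee_pos: [0.1099, 0.0424, 0.927]
tool_rot: [[0.909, 0.025, 0.417], [0.045, -0.998, -0.038], [0.415, 0.053, -0.908]]
force: [-0.5, 0.3, -0.3]
grip_width: 1.002
grasp_force: 0.0
```

```bash
python3 -c "
from h import *
st=monitor.state();print(st['ee_pos'],np.round(st['tool_rot'],3),st['joints'])"
```

```text
[0.10989366 0.04243449 0.92695812] [[ 0.909  0.025  0.417]
 [ 0.045 -0.998 -0.038]
 [ 0.415  0.053 -0.908]] [ 17.98915698  -9.85011723  11.91899348 -21.55594179 153.34867958
  84.49802434]
```

Call:
play_rows(series=[[[1, -0.9, 0.3, -0.7, 0], [1, -0.9, 0.2, -0.7, 0], [1, -0.9, 0.1, -0.7, 0], [1, -0.9, 0, -0.7, 0], [1, -0.9, 0, -0.7, 0], [1, -0.9, 0, -0.7, 0]]])

```text
time_s: 18.8
ee_pos: [0.0562, 0.0465, 0.9311]
tool_rot: [[0.903, 0.011, 0.43], [0.037, -0.998, -0.052], [0.429, 0.063, -0.901]]
force: [0.3, 0.2, -0.0]
grip_width: 0.999
grasp_force: 0.0
```

```bash
python3 -c "
from h import *
st=monitor.state();print(st['ee_pos'],np.round(st['tool_rot'],3),st['joints'])"
```

```text
[0.05617258 0.04650095 0.93114622] [[ 0.903  0.011  0.43 ]
 [ 0.037 -0.998 -0.052]
 [ 0.429  0.063 -0.901]] [ 69.6541763   -9.16050804  10.05145828 -74.75118661 154.1088052
  83.65359192]
```

```bash
cat > k.py <<'E'
import numpy as np
from scipy.optimize import least_squares
from scipy.spatial.transform import Rotation as Ro
D=np.radians
data=[([-67.821,5.26,70.573,0,104.268,-3.251],[.258,-.542,.404]),
([-22.601,-31.002,111.653,0,99.378,-58.558],[.3591,-.1127,.3043]),
([-21.789,-28.430,106.422,0,101.871,66.628],[.3742,-.1130,.3389]),
([-34.605,-48.928,118.323,-.131,111.853,53.655],[.2433,-.12697,.34055]),
([3.572,57.555,10.506,.603,113.208,92.16],[.86109,.08944,.30859]),
([-3.605,4.384,18.038,1.62,154.133,86.245],[.3427,.01455,.841]),
([-7.742,-22.064,36.008,2.222,154.165,82.851],[.12693,.01991,.85747]),
([2.352,-4.553,10.689,-5.2,154.159,85.774],[.18131,.03486,.91606]),
([52.582,-11.224,13.057,-54.908,154.168,86.541],[.06855,.04737,.9259]),
([17.989,-9.85,11.919,-21.556,153.349,84.498],[.10989,.04243,.92696]),
([69.654,-9.161,10.051,-74.751,154.109,83.654],[.05617,.0465,.93115])]
def fk(q,p,deg=True):
    q=D(np.array(q)) if deg else q; a1,lat,h,L2,a3,L3,e,d6,lat2=p
    R=lambda ax,a:Ro.from_euler(ax,a).as_matrix()
    A=R('z',q[0]);x=A@[a1,lat,h];A=A@R('y',q[1]);x=x+A@[0,0,L2];A=A@R('y',q[2]);x=x+A@[a3,0,L3];A=A@R('z',q[3]);x=x+A@[0,lat2,0]
    A=A@R('y',q[4]);x=x+A@[e,0,d6];A=A@R('z',q[5]-np.pi/2);return x,A
f=lambda p:np.concatenate([fk(q,p)[0]-x for q,x in data])
s=least_squares(f,[0,.035,.25,.386,0,.58,0,.2,0],loss='soft_l1',f_scale=.003)
if __name__=="__main__":
    print(np.round(s.x,4),np.round(f(s.x).reshape(-1,3)*1e3,1).tolist()); print(np.round(fk(data[-1][0],s.x)[1],3))
E
python3 k.py
```

```text
[ 1.000e-04  3.400e-02  1.572e-01  3.727e-01  9.680e-02  5.585e-01
 -0.000e+00  1.674e-01  0.000e+00] [[-0.3, 0.0, -0.3], [0.0, 0.1, 0.1], [0.1, 0.0, 0.1], [-0.0, 0.0, 0.0], [0.1, 0.0, 0.0], [0.0, 0.0, 0.0], [-0.0, 0.0, 0.0], [0.0, 0.0, -0.0], [-0.0, -0.0, -0.0], [0.0, 0.0, -0.0], [0.0, -0.0, -0.0]]
[[-0.903 -0.011  0.43 ]
 [-0.037  0.998 -0.052]
 [-0.429 -0.063 -0.901]]
```

```bash
cat > sim.py <<'E'
from k import *
P=s.x
lo=D(np.array([-164.24,-49.07,9.68,-86.29,3.28,-151.56]));hi=D(np.array([164.24,125.15,141.18,266.29,154.24,151.56]))
dv=D(.7*np.array([147.25,147.25,172.46,180,180,180])/12)
def F(q):
    x,A=fk(q,P,False); return x,A@np.diag([-1,-1,1])
def step(q,row,w):
    x,A=F(q); d=np.array(row[:3])*.025; xt=x+A@d; At=A@Ro.from_euler('z',D(4*row[3])).as_matrix()
    def r(v):
        y,B=F(v); return np.concatenate([(y-xt),w*Ro.from_matrix(At@B.T).as_rotvec(),1e-4*(v-q)])
    l=np.maximum(lo,q-dv);h=np.minimum(hi,q+dv); h=np.maximum(h,l+1e-6)
    return least_squares(r,np.clip(q,l+1e-9,h-1e-9),bounds=(l,h),max_nfev=30).x
def run(q,rows,w=1.0,deg=True):
    q=D(np.array(q)) if deg else q
    q=np.clip(q,lo,hi)
    for r in rows:q=step(q,r,w)
    return q
def show(q):
    x,A=F(q);return np.round(x,3).tolist(),"z",np.round(A[:,2],3).tolist(),"yz",round(A[2,1],3),np.round(np.degrees(q),1).tolist()
E
python3 - <<'E'
from sim import *
for w in(.1,.3,1.):
    print(w)
    for a,rows in((data[5][0],[(-1,0,-1,0)]*8),(data[6][0],[(.5,0,-1,0)]*8),(data[7][0],[(-.5,0,-1,0)]*8),(data[9][0],[(-.9,.3,-.7,0),(-.9,.2,-.7,0),(-.9,.1,-.7,0)]+[(-.9,0,-.7,0)]*3)):
        print(show(run(a,rows,w)))
E
```

```text
0.1
([0.097, 0.013, 0.936], 'z', [0.463, -0.086, -0.882], 'yz', np.float64(0.089), [-33.3, -11.7, 9.7, 24.3, 153.7, 80.8])
([0.112, 0.029, 1.004], 'z', [0.879, -0.053, -0.474], 'yz', np.float64(0.075), [-6.5, -14.2, 9.7, 3.2, 122.8, 85.4])
([-0.011, 0.031, 0.968], 'z', [0.776, 0.008, -0.63], 'yz', np.float64(0.022), [1.8, -20.5, 9.7, -1.4, 139.9, 88.0])
([-0.051, 0.012, 0.938], 'z', [0.596, 0.069, -0.8], 'yz', np.float64(-0.032), [12.9, -20.9, 9.7, -8.7, 154.2, 90.3])
0.3
([0.121, 0.013, 0.908], 'z', [0.351, -0.02, -0.936], 'yz', np.float64(0.028), [-16.8, -14.6, 19.9, 11.0, 154.2, 82.5])
([0.157, 0.027, 0.93], 'z', [0.443, -0.027, -0.896], 'yz', np.float64(0.039), [-1.8, -6.8, 9.7, -1.5, 150.7, 85.1])
([0.026, 0.018, 0.939], 'z', [0.514, -0.003, -0.858], 'yz', np.float64(0.021), [15.8, -15.1, 9.7, -19.3, 154.2, 84.2])
([-0.036, 0.009, 0.92], 'z', [0.528, -0.022, -0.849], 'yz', np.float64(0.044), [10.1, -24.6, 18.3, -15.2, 154.2, 82.1])
1.0
([0.164, 0.015, 0.839], 'z', [0.127, 0.002, -0.992], 'yz', np.float64(0.001), [-7.8, -20.5, 39.0, 2.6, 154.2, 83.0])
([0.212, 0.032, 0.898], 'z', [0.261, -0.015, -0.965], 'yz', np.float64(0.022), [0.2, -4.5, 15.1, -2.1, 154.2, 86.7])
([0.061, 0.039, 0.908], 'z', [0.384, -0.026, -0.923], 'yz', np.float64(0.037), [43.2, -17.4, 21.8, -40.4, 154.2, 91.9])
([-0.02, 0.01, 0.892], 'z', [0.44, -0.038, -0.897], 'yz', np.float64(0.054), [10.9, -29.0, 28.6, -16.0, 154.2, 82.6])
```

```bash
cat > t.py <<'E'
from sim import *
w=.6
q=D(np.array(data[10][0]))
for a,rows in((data[7][0],[(-.5,0,-1,0)]*8),): print(show(run(a,rows,w)))
def world(q,d,n):  # n rows world shift total d
    for i in range(n):
        A=F(q)[1]; q=step(q,[*(A.T@np.array(d)/n/.025),0],w)
    return q
q=np.clip(q,lo,hi)
q=world(q,(.3,-.03,0),12);print(show(q))
q=world(q,(.35,0,-.35),16);print(show(q))
q=world(q,(.12,0,0),5);print(show(q))
for r in((1,0,0),(1,0,-.5),(1,0,-1),(1,0,.5)):
    v=q.copy()
    for i in range(12): v=step(v,[*r,0],w)
    print(r,show(v))
E
python3 t.py
```

```text
([0.055, 0.027, 0.928], 'z', [0.434, -0.027, -0.9], 'yz', np.float64(0.039), [47.3, -13.2, 13.2, -50.8, 154.2, 84.8])
([0.315, 0.044, 0.902], 'z', [0.451, -0.065, -0.89], 'yz', np.float64(0.075), [4.9, 3.4, 9.7, -9.2, 140.0, 85.1])
([0.665, 0.044, 0.552], 'z', [0.451, -0.065, -0.89], 'yz', np.float64(0.075), [2.0, 8.0, 54.2, -4.6, 91.1, 89.5])
([0.785, 0.044, 0.552], 'z', [0.451, -0.065, -0.89], 'yz', np.float64(0.075), [1.7, 30.6, 26.3, -4.5, 96.3, 88.8])
(1, 0, 0) ([0.847, 0.042, 0.554], 'z', [0.549, -0.059, -0.833], 'yz', np.float64(0.074), [1.3, 42.8, 9.7, -4.1, 94.1, 88.2])
(1, 0, -0.5) ([0.767, 0.049, 0.653], 'z', [0.557, -0.058, -0.828], 'yz', np.float64(0.074), [2.1, 35.0, 9.7, -4.6, 101.5, 88.2])
(1, 0, -1) ([0.677, 0.054, 0.739], 'z', [0.571, -0.058, -0.819], 'yz', np.float64(0.074), [2.9, 27.3, 9.7, -5.2, 108.3, 88.1])
(1, 0, 0.5) ([0.914, 0.034, 0.444], 'z', [0.547, -0.059, -0.835], 'yz', np.float64(0.074), [0.7, 50.8, 9.7, -3.8, 86.3, 88.2])
```

```bash
cat > t2.py <<'E'
from sim import *
w=.6
q=np.clip(D(np.array(data[10][0])),lo,hi)
A=[(.9,.1,.3,.25)]*10; q=run(q,A,w,False);print(show(q))
for r in((1,.05,0,0),(1,.05,-.3,0),(1,.05,.2,0)):
    v=q.copy()
    for i in range(24):
        v=step(v,r,w)
        if i%6==5:print(r,i,show(v))
E
python3 t2.py
```

```text
([0.25, 0.034, 0.918], 'z', [0.453, -0.065, -0.889], 'yz', np.float64(-0.004), [3.4, -0.8, 9.7, -9.0, 144.0, 93.6])
(1, 0.05, 0, 0) 5 ([0.356, 0.003, 0.896], 'z', [0.48, -0.065, -0.875], 'yz', np.float64(-0.007), [-4.1, 5.4, 9.7, -2.6, 136.0, 92.2])
(1, 0.05, 0, 0) 11 ([0.445, -0.024, 0.869], 'z', [0.513, -0.068, -0.855], 'yz', np.float64(-0.01), [-7.4, 10.9, 9.7, -0.1, 128.2, 91.1])
(1, 0.05, 0, 0) 17 ([0.518, -0.047, 0.841], 'z', [0.553, -0.071, -0.83], 'yz', np.float64(-0.012), [-9.3, 15.5, 9.7, 1.3, 120.9, 90.3])
(1, 0.05, 0, 0) 23 ([0.576, -0.067, 0.817], 'z', [0.596, -0.076, -0.799], 'yz', np.float64(-0.014), [-10.6, 19.2, 9.7, 2.2, 114.2, 89.5])
(1, 0.05, -0.3, 0) 5 ([0.329, 0.005, 0.905], 'z', [0.488, -0.066, -0.87], 'yz', np.float64(-0.008), [-4.1, 3.6, 9.7, -2.6, 137.3, 92.1])
(1, 0.05, -0.3, 0) 11 ([0.392, -0.019, 0.892], 'z', [0.528, -0.068, -0.846], 'yz', np.float64(-0.011), [-7.9, 7.2, 9.7, 0.4, 131.0, 91.0])
(1, 0.05, -0.3, 0) 17 ([0.44, -0.04, 0.881], 'z', [0.572, -0.072, -0.817], 'yz', np.float64(-0.013), [-10.2, 10.0, 9.7, 2.1, 125.1, 90.1])
(1, 0.05, -0.3, 0) 23 ([0.476, -0.057, 0.874], 'z', [0.618, -0.078, -0.782], 'yz', np.float64(-0.015), [-11.9, 12.0, 9.7, 3.4, 119.9, 89.4])
(1, 0.05, 0.2, 0) 5 ([0.374, 0.002, 0.889], 'z', [0.474, -0.065, -0.878], 'yz', np.float64(-0.007), [-4.1, 6.6, 9.7, -2.5, 135.1, 92.3])
(1, 0.05, 0.2, 0) 11 ([0.481, -0.027, 0.851], 'z', [0.504, -0.067, -0.861], 'yz', np.float64(-0.009), [-7.2, 13.5, 9.7, -0.3, 126.3, 91.2])
(1, 0.05, 0.2, 0) 17 ([0.57, -0.052, 0.81], 'z', [0.541, -0.071, -0.838], 'yz', np.float64(-0.011), [-8.9, 19.4, 9.7, 0.9, 117.9, 90.4])
(1, 0.05, 0.2, 0) 23 ([0.641, -0.074, 0.77], 'z', [0.583, -0.075, -0.809], 'yz', np.float64(-0.013), [-10.0, 24.3, 9.7, 1.7, 110.0, 89.6])
```

Call:
play_rows(series=[[[1, 0.9, 0.1, 0.3, 0.25], [1, 0.9, 0.1, 0.3, 0.25], [1, 0.9, 0.1, 0.3, 0.25], [1, 0.9, 0.1, 0.3, 0.25], [1, 0.9, 0.1, 0.3, 0.25], [1, 0.9, 0.1, 0.3, 0.25], [1, 0.9, 0.1, 0.3, 0.25], [1, 0.9, 0.1, 0.3, 0.25], [1, 0.9, 0.1, 0.3, 0.25], [1, 0.9, 0.1, 0.3, 0.25], [1, 1, 0, 0, 0], [1, 1, -0.1, 0, 0], [1, 1, -0.1, 0, 0], [1, 1, -0.1, 0, 0], [1, 1, -0.1, 0, 0], [1, 1, -0.1, 0, 0], [1, 1, -0.1, 0, 0], [1, 1, -0.1, 0, 0], [1, 1, -0.1, 0, 0], [1, 1, -0.1, 0, 0]]])

```text
time_s: 20.47
ee_pos: [0.3874, 0.0255, 0.8912]
tool_rot: [[0.846, -0.094, 0.524], [-0.078, -0.996, -0.053], [0.527, 0.004, -0.85]]
force: [0.4, 0.3, 0.1]
grip_width: 1.0
grasp_force: 0.0
```

```bash
cat > st.py <<'E'
from h import *
st=monitor.state();print(round(st['time_s'],2),np.round(st['ee_pos'],4),np.round(st['tool_rot'],3).tolist(),np.round(st['joints'],1))
E
python3 st.py
```

```text
20.47 [0.3874 0.0255 0.8912] [[0.846, -0.094, 0.524], [-0.078, -0.996, -0.053], [0.527, 0.004, -0.85]] [ 1.000e-01  6.900e+00  9.900e+00 -4.100e+00  1.314e+02  9.180e+01]
```

Call:
play_rows(series=[[[1, 1, -0.2, 0, 0], [1, 1, -0.2, 0, 0], [1, 1, -0.2, 0, 0], [1, 1, -0.2, 0, 0], [1, 1, -0.2, 0, 0], [1, 1, -0.2, 0, 0]]])

```text
time_s: 20.97
ee_pos: [0.4662, 0.0392, 0.8716]
tool_rot: [[0.803, -0.09, 0.589], [-0.074, -0.996, -0.051], [0.591, -0.002, -0.806]]
force: [1.1, 0.3, 0.2]
grip_width: 1.0
grasp_force: 0.0
```

```bash
python3 st.py; python3 - <<'E'
from h import *
T=cv2.imread("pics/top0.png")
print("pitcher rim",onz("top",(250,203.5),.09),"handle",onz("top",(235,197),.08))
print("red",onz("top",(218.5,159.5),.08),"blue",onz("top",(287.7,175),.08),"pink",onz("top",(237,134),.08),"canister",onz("top",(243,248),.095),"jar",onz("top",(202,243),.1),"tamper",onz("top",(190,158),.09))
b=T.astype(int)
for nm,m,uv in(("red",(b[:,:,2]-b[:,:,1]>60),(215,168)),("blue",(b[:,:,0]-b[:,:,2]>50),(288,185))):
    r,c,s=comp(m,uv);print(nm,s,c)
r,c,s=comp(T.min(2)>50,(250,213));print("pitcher",s,c)
E
```

```text
20.97 [0.4662 0.0392 0.8716] [[0.803, -0.09, 0.589], [-0.074, -0.996, -0.051], [0.591, -0.002, -0.806]] [  2.1  11.5   9.9  -5.  122.4  93.3]
pitcher rim [0.54104948 0.14739786 0.09      ] handle [0.56422351 0.1952047  0.08      ]
red [0.68909833 0.24862943 0.08      ] blue [0.63469114 0.02376875 0.08      ] pink [0.77604396 0.18790187 0.08      ] canister [0.40212442 0.17048529 0.095     ] jar [0.4190387  0.29585312 0.1       ] tamper [0.69223799 0.33974694 0.09      ]
red [209 150  19  23 329] [217.95440729 160.95136778]
blue [278 166  19  21 296] [286.74662162 175.79054054]
pitcher [231 192  31  26 529] [248.19848771 203.92060491]
```

Tilt is now 36° with the closing line level. Next I'll compute the approach to the cup.

```bash
python3 -c "
from h import *
s=monitor.state();R=np.array(s['tool_rot'])
G=np.array([.681,.156,.052]);t=G-.163*R[:,2];pre=t-.1*R[:,2];print(t,pre)
go(pre,24)
from sim import *
q=D(np.array(s['joints']));q=np.clip(q,lo,hi)
A=F(q)[1];d=A.T@(pre-F(q)[0])/24/.025
for i in range(24):q=step(q,[*d,0],.6)
print(show(q))
"
```

```text
[0.58496846 0.1643416  0.18344338] [0.5260534  0.16945914 0.26408348]
 t 20.97 pos [0.4662 0.0392 0.8716] rows 24 shift/row [-0.535 -0.223  0.864]Traceback (most recent call last):
  File "<string>", line 7, in <module>
    q=D(np.array(s['joints']));q=np.clip(q,lo,hi)
                 ~^^^^^^^^^^
KeyError: 'joints'
```

Call:
play_rows(series=[[[0.64, -0.53, -0.22, 0.86, 0], [0.64, -0.53, -0.22, 0.86, 0], [0.64, -0.53, -0.22, 0.86, 0], [0.64, -0.53, -0.22, 0.86, 0], [0.64, -0.53, -0.22, 0.86, 0], [0.64, -0.53, -0.22, 0.86, 0], [0.64, -0.53, -0.22, 0.86, 0], [0.64, -0.53, -0.22, 0.86, 0], [0.64, -0.53, -0.22, 0.86, 0], [0.64, -0.53, -0.22, 0.86, 0], [0.64, -0.53, -0.22, 0.86, 0], [0.64, -0.53, -0.22, 0.86, 0], [0.64, -0.53, -0.22, 0.86, 0], [0.64, -0.53, -0.22, 0.86, 0], [0.64, -0.53, -0.22, 0.86, 0], [0.64, -0.53, -0.22, 0.86, 0], [0.64, -0.53, -0.22, 0.86, 0], [0.64, -0.53, -0.22, 0.86, 0], [0.64, -0.53, -0.22, 0.86, 0], [0.64, -0.53, -0.22, 0.86, 0]]])

```text
time_s: 22.63
ee_pos: [0.5152, 0.1451, 0.3721]
tool_rot: [[0.803, -0.09, 0.589], [-0.074, -0.996, -0.051], [0.591, -0.002, -0.807]]
force: [0.1, 0.8, -0.0]
grip_width: 0.82
grasp_force: 0.0
```

Call:
play_rows(series=[[[0.64, -0.6, -0.22, 0.86, 0], [0.64, -0.6, -0.22, 0.86, 0], [0.64, -0.6, -0.22, 0.8, 0], [0.64, -0.4, -0.22, 0.8, 0], [0.64, 0, 0, 0, 0]]])

```text
time_s: 23.05
ee_pos: [0.5209, 0.1667, 0.2676]
tool_rot: [[0.809, -0.089, 0.581], [-0.072, -0.996, -0.053], [0.583, 0.001, -0.812]]
force: [-0.7, -0.4, -1.2]
grip_width: 0.823
grasp_force: 0.0
```

```bash
python3 st.py; python3 -c "
from h import *
s=monitor.state();R=np.array(s['tool_rot'])
G=np.array([.681,.156,.052]);t=G-.163*R[:,2];go(t,8);print(s['grip_width'])
t=vision.snapshot('top')[:,:,::-1];b=vision.snapshot('side')[:,:,::-1]
cv2.imwrite('pics/c3.png',np.hstack([cv2.resize(t[120:240,200:320],(400,400),interpolation=2),cv2.resize(b[120:240,180:300],(400,400),interpolation=2)]))"
```

```text
23.05 [0.5209 0.1667 0.2676] [[0.809, -0.089, 0.581], [-0.072, -0.996, -0.053], [0.583, 0.001, -0.812]] [ 18.3 -15.3 106.9 -16.3  56.1 118.6]
 t 23.05 pos [0.5209 0.1667 0.2676] rows 8 shift/row [ 0.023 -0.019  0.528]
0.8234165624359298
```

View pics/c3.png

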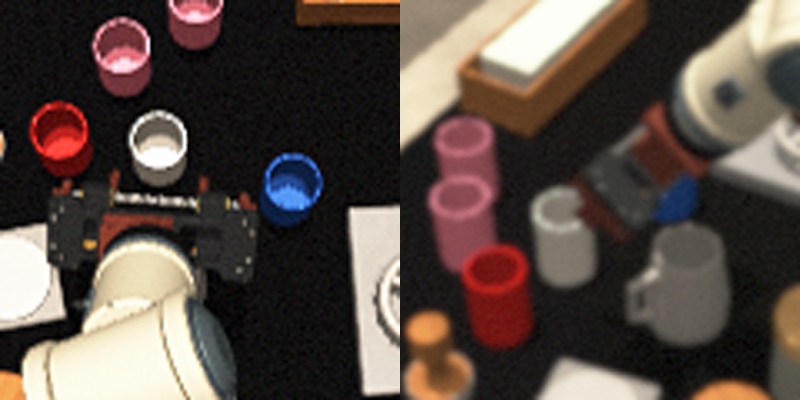

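The fingers at (112,185) and (203,185) straddle the grey cup centred at (159,148), and neighbours are clear. Advancing.

Call:
play_rows(series=[[[0.64, 0.02, -0.02, 0.53, 0], [0.64, 0.02, -0.02, 0.53, 0], [0.64, 0.02, -0.02, 0.53, 0], [0.64, 0.02, -0.02, 0.53, 0], [0.64, 0.02, -0.02, 0.53, 0], [0.64, 0.02, -0.02, 0.53, 0], [0.64, 0.02, -0.02, 0.53, 0], [0.64, 0.02, -0.02, 0.53, 0], [0.64, 0, 0, 0, 0], [0.64, 0, 0, 0, 0]]])

```text
time_s: 23.98
ee_pos: [0.5894, 0.1647, 0.1934]
tool_rot: [[0.802, -0.091, 0.59], [-0.075, -0.996, -0.052], [0.593, -0.003, -0.805]]
force: [0.2, 0.8, 0.1]
grip_width: 0.819
grasp_force: 0.0
```

```bash
python3 st.py; python3 -c "
from h import *
s=monitor.state();R=np.array(s['tool_rot']);print('grasp pt',s['ee_pos']+.163*R[:,2],s['force'])"
```

```text
23.98 [0.5894 0.1647 0.1934] [[0.802, -0.091, 0.59], [-0.075, -0.996, -0.052], [0.593, -0.003, -0.805]] [ 15.7  -1.6 102.6 -17.   45.8 119.2]
grasp pt [0.68562661 0.15625533 0.06208611] [0.21878906 0.83403687 0.10929192]
```

Call:
play_rows(series=[[[0.64, -0.2, 0, 0.11, 0], [0.64, -0.2, 0, 0.11, 0], [0, 0, 0, 0, 0], [0, 0, 0, 0, 0], [0, 0, 0, 0, 0], [0, 0, 0, 0, 0], [0, 0, 0, 0, 0], [0, 0, 0, 0, 0], [0, 0, 0, 0, 0]]], grip_force=20)

```text
time_s: 24.73
ee_pos: [0.5844, 0.1655, 0.1818]
tool_rot: [[0.803, -0.09, 0.59], [-0.074, -0.996, -0.051], [0.592, -0.002, -0.806]]
force: [-0.2, 0.8, 0.4]
grip_width: 0.648
grasp_force: 20.0
```

Call:
play_rows(series=[[[0, 0, 0, 0, 0], [0, 0.3, 0, -0.4, 0], [0, 0.59, 0, -0.81, 0], [0, 0.59, 0, -0.81, 0], [0, 0.59, 0, -0.81, 0], [0, 0.59, 0, -0.81, 0], [0, 0.3, 0, -0.4, 0], [0, 0, 0, 0, 0], [0, 0, 0, 0, 0]]], grip_force=40)

```text
time_s: 25.48
ee_pos: [0.5842, 0.1651, 0.3071]
tool_rot: [[0.802, -0.09, 0.59], [-0.074, -0.996, -0.051], [0.592, -0.003, -0.806]]
force: [0.0, -0.1, -2.1]
grip_width: 0.641
grasp_force: 40.0
```

```bash
python3 st.py; python3 - <<'E'
from h import *
import sim
s=monitor.state();R=np.array(s['tool_rot']);p=np.array(s['ee_pos']);g=p+.163*R[:,2];print('g',g,s['grasp_force'],s['grip_width'])
t=vision.snapshot('top')[:,:,::-1];b=vision.snapshot('side')[:,:,::-1]
rim=g+[0,0,.03];pt,ps=proj('top',rim),proj('side',rim);print(pt,ps)
cr=[]
for im,c in((t,pt),(b,ps)):
    u,v=int(c[0]),int(c[1]); k=cv2.resize(im[v-25:v+35,u-30:u+30],(400,400),interpolation=2)
    o=((c-[u-30,v-25])*400/60).astype(int); cv2.circle(k,(int(o[0]),int(o[1])),3,(0,0,255),-1)
    cr.append(k)
cv2.imwrite('pics/c4.png',np.hstack(cr))
Gt=np.array([.40,-.2645,.135+.0]);Tt=Gt-.163*R[:,2]
go(Tt,20)
q=np.clip(np.radians(s['joints']),sim.lo,sim.hi);d=sim.F(q)[1].T@(Tt-sim.F(q)[0])/20/.025
for i in range(20):q=sim.step(q,[*d,0],.6)
print(Tt,sim.show(q))
E
```

```text
25.48 [0.5842 0.1651 0.3071] [[0.802, -0.09, 0.59], [-0.074, -0.996, -0.051], [0.592, -0.003, -0.806]] [ 15.9  -7.1  95.9 -14.5  57.6 115.2]
g [0.68033156 0.15672002 0.17569409] 39.999436028301716 0.640593907881692
[246.19047863 150.56691062] [226.12779326 151.49942944]
 t 25.58 pos [0.5838 0.165  0.3041] rows 20 shift/row [-0.433  0.889 -0.223]
[ 0.3038599  -0.25615195  0.26636358] ([0.304, -0.256, 0.266], 'z', [0.59, -0.051, -0.806], 'yz', np.float64(-0.003), [-56.4, -41.3, 125.1, 28.8, 73.8, 36.2])
```

View pics/c4.png

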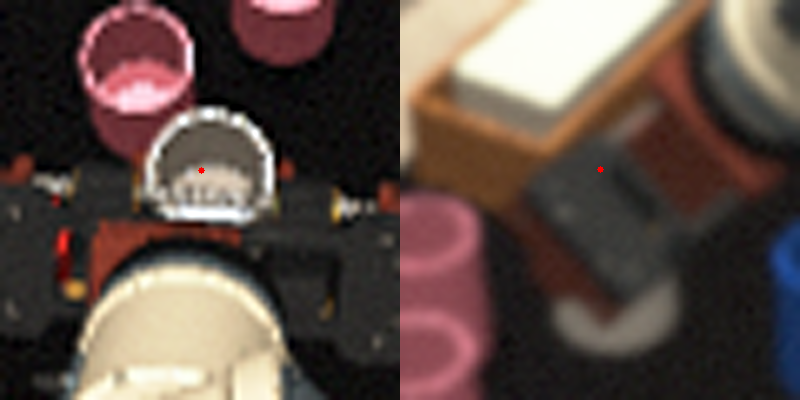

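The rim centre at crop (209,168) is within about 4 mm of the prediction at (201,170). The camera has the same −3 mm y bias seen at the wheel. The cup hangs upright, so I'll go in front of the spout.

Call:
play_rows(series=[[[0, -0.43, 0.89, -0.22, 0], [0, -0.43, 0.89, -0.22, 0], [0, -0.43, 0.89, -0.22, 0], [0, -0.43, 0.89, -0.22, 0], [0, -0.43, 0.89, -0.22, 0], [0, -0.43, 0.89, -0.22, 0], [0, -0.43, 0.89, -0.22, 0], [0, -0.43, 0.89, -0.22, 0], [0, -0.43, 0.89, -0.22, 0], [0, -0.43, 0.89, -0.22, 0], [0, -0.43, 0.89, -0.22, 0], [0, -0.43, 0.89, -0.22, 0], [0, -0.43, 0.89, -0.22, 0], [0, -0.43, 0.89, -0.22, 0], [0, -0.43, 0.89, -0.22, 0], [0, -0.43, 0.89, -0.22, 0], [0, -0.43, 0.89, -0.22, 0], [0, -0.43, 0.89, -0.22, 0], [0, -0.43, 0.89, -0.22, 0], [0, -0.43, 0.89, -0.22, 0]]])

```text
time_s: 27.25
ee_pos: [0.3055, -0.2573, 0.2648]
tool_rot: [[0.804, -0.091, 0.588], [-0.076, -0.996, -0.05], [0.59, -0.005, -0.808]]
force: [0.1, 0.4, -1.4]
grip_width: 0.641
grasp_force: 40.0
```

Call:
play_rows(series=[[[0, 0, 0, 0, 0], [0, 0, 0, 0, 0], [0, 0, 0, 0, 0]]])

```text
time_s: 27.5
ee_pos: [0.3067, -0.2563, 0.2657]
tool_rot: [[0.804, -0.091, 0.588], [-0.076, -0.996, -0.05], [0.59, -0.005, -0.807]]
force: [0.4, 0.8, -0.9]
grip_width: 0.64
grasp_force: 40.0
```

```bash
python3 st.py; python3 - <<'E'
from h import *
s=monitor.state();R=np.array(s['tool_rot']);p=np.array(s['ee_pos']);g=p+.163*R[:,2];print('g',g)
go(np.array([.529,-.2635,.122])-.163*R[:,2],12)
t=vision.snapshot('top')[:,:,::-1];cv2.imwrite('pics/c5.png',np.hstack([cv2.resize(t[160:280,310:430],(400,400),interpolation=2),cv2.resize(vision.snapshot('side')[90:190,280:380,::-1],(400,400),interpolation=2)]))
E
```

```text
27.5 [ 0.3067 -0.2563  0.2657] [[0.804, -0.091, 0.588], [-0.076, -0.996, -0.05], [0.59, -0.005, -0.807]] [-56.  -40.8 124.9  28.6  73.5  36.6]
g [ 0.4025443  -0.26440431  0.13414958]
 t 27.5 pos [ 0.3067 -0.2563  0.2657] rows 12 shift/row [ 0.315 -0.041  0.28 ]
```

View pics/c5.png

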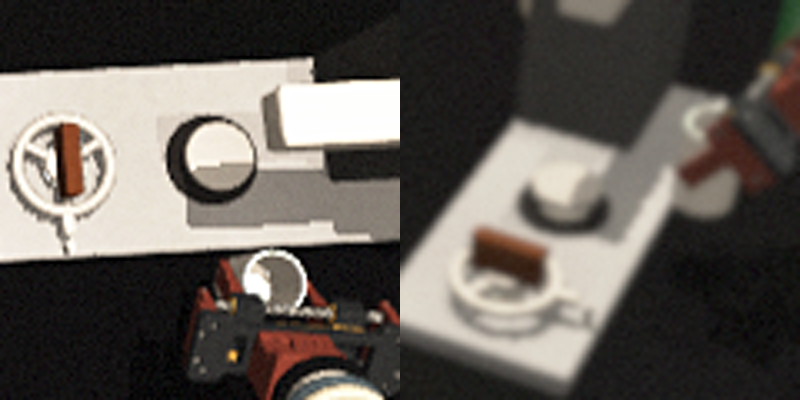

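```bash
python3 - <<'E'
from h import *
t=cv2.imread("pics/c5.png")[:,:400]
print("cup rim cam",onz("top",(392.5,244.2),.164),"pad cam",onz("top",(376.3,206.8),.055))
E
```

```text
cup rim cam [ 0.40418521 -0.26798944  0.164     ] pad cam [ 0.53015148 -0.26714267  0.055     ]
```

Call:
play_rows(series=[[[0, 0.31, -0.04, 0.28, 0], [0, 0.31, -0.04, 0.28, 0], [0, 0.31, -0.04, 0.28, 0], [0, 0.31, -0.04, 0.28, 0], [0, 0.31, -0.04, 0.28, 0], [0, 0.31, -0.04, 0.28, 0], [0, 0.31, -0.04, 0.28, 0], [0, 0.31, -0.04, 0.28, 0], [0, 0.31, -0.04, 0.28, 0], [0, 0.31, -0.04, 0.28, 0], [0, 0.31, -0.04, 0.28, 0], [0, 0.31, -0.04, 0.28, 0], [0, 0, 0, 0, 0], [0, 0, 0, 0, 0]]])

```text
time_s: 28.77
ee_pos: [0.4325, -0.2546, 0.2541]
tool_rot: [[0.804, -0.087, 0.589], [-0.072, -0.996, -0.049], [0.591, -0.003, -0.807]]
force: [-0.2, -0.4, -0.9]
grip_width: 0.642
grasp_force: 40.0
```

```bash
python3 - <<'E'
from h import *
s=monitor.state();R=np.array(s['tool_rot']);p=np.array(s['ee_pos']);g=p+.163*R[:,2];print('g',g,s['force'],"base",g[2]-.0504)
go(np.array([.5285,-.2635,.0504+.043])-.163*R[:,2],8)
E
```

```text
g [ 0.52851736 -0.26257298  0.12264063] [-0.21760546 -0.43067634 -0.88261012] base 0.07224062711736381
 t 28.77 pos [ 0.4325 -0.2546  0.2541] rows 8 shift/row [-0.086  0.005  0.118]
```

Call:
play_rows(series=[[[0, -0.09, 0, 0.12, 0], [0, -0.09, 0, 0.12, 0], [0, -0.09, 0, 0.12, 0], [0, -0.09, 0.01, 0.12, 0], [0, -0.09, 0.01, 0.12, 0], [0, -0.09, 0.01, 0.12, 0], [0, -0.09, 0.01, 0.12, 0], [0, -0.09, 0.01, 0.12, 0], [0, 0, 0, 0, 0], [0, 0, 0, 0, 0]]])

```text
time_s: 29.6
ee_pos: [0.4321, -0.2571, 0.2263]
tool_rot: [[0.801, -0.09, 0.592], [-0.073, -0.996, -0.052], [0.594, -0.001, -0.804]]
force: [-2.9, 2.6, 8.2]
grip_width: 0.645
grasp_force: 40.0
```

```bash
python3 - <<'E'
from h import *
s=monitor.state();R=np.array(s['tool_rot']);p=np.array(s['ee_pos']);g=p+.163*R[:,2];print('g',g,np.round(s['force'],2),"base",g[2]-.0504,R[:,2])
E
```

```text
g [ 0.52857805 -0.26562985  0.09526438] [-2.88  2.56  8.16] base 0.04486437737109436 [ 0.59213902 -0.05236074 -0.80413291]
```

Call:
play_rows(series=[[[0, -0.06, -0.02, 0.08, 0], [0, -0.06, -0.02, 0.08, 0], [0, 0, 0, 0, 0], [0, 0, 0, 0, 0]]])

```text
time_s: 29.93
ee_pos: [0.4325, -0.2568, 0.2239]
tool_rot: [[0.799, -0.091, 0.595], [-0.072, -0.996, -0.055], [0.598, 0.001, -0.802]]
force: [-5.6, 2.0, 13.2]
grip_width: 0.638
grasp_force: 40.0
```

```bash
python3 - <<'E'
from h import *
s=monitor.state();R=np.array(s['tool_rot']);p=np.array(s['ee_pos']);g=p+.163*R[:,2];print('g',g,np.round(s['force'],2),"base",g[2]-.0504,R[:,2])
E
```

```text
g [ 0.52952279 -0.2658137   0.09318975] [-5.59  1.95 13.24] base 0.04278975132337401 [ 0.59508316 -0.05535222 -0.80175568]
```

Call:
play_rows(series=[[[0, -0.04, 0, 0.05, 0], [0, 0, 0, 0, 0], [0, 0, 0, 0, 0], [0, 0, 0, 0, 0], [0, 0, 0, 0, 0], [0, 0, 0, 0, 0], [0, 0, 0, 0, 0], [0, 0, 0, 0, 0], [0, 0, 0, 0, 0], [0, 0, 0, 0, 0], [0, 0, 0, 0, 0], [0, 0, 0, 0, 0], [0, 0, 0, 0, 0], [0, 0, 0, 0, 0], [0, 0, 0, 0, 0]]])

```text
time_s: 31.18
ee_pos: [0.4327, -0.2569, 0.2236]
tool_rot: [[0.797, -0.091, 0.597], [-0.072, -0.996, -0.056], [0.599, 0.002, -0.801]]
force: [-9.5, 3.9, 18.1]
grip_width: 0.64
grasp_force: 40.0
```

```bash
python3 - <<'E'
from h import *
s=monitor.state();R=np.array(s['tool_rot']);p=np.array(s['ee_pos']);g=p+.163*R[:,2];print('g',g,np.round(s['force'],2),"base",g[2]-.0504,R[:,2])
cv2.imwrite('pics/s6.png',cv2.resize(vision.snapshot('side')[80:190,260:370,::-1],(500,500),interpolation=2))
go(np.array([.5285,-.2635,.0504+.072])-.163*R[:,2],8)
E
```

```text
g [ 0.52998149 -0.26597582  0.09315151] [-9.48  3.89 18.11] base 0.0427515074607846 [ 0.59663226 -0.05583935 -0.80056974]
 t 31.23 pos [ 0.4327 -0.2569  0.2237] rows 8 shift/row [ 0.081 -0.011 -0.122]
```

View pics/s6.png

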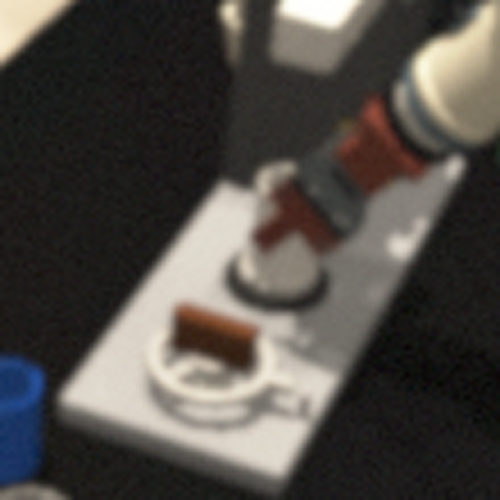

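The side view shows the cup upright on the pad at (285,240). At the hard stop the force was 18 N with no further travel, held over 1 s. I'll lift and back out.

Call:
play_rows(series=[[[0, 0.08, 0, -0.12, 0], [0, 0.08, 0, -0.12, 0], [0, 0.08, 0, -0.12, 0], [0, 0.08, 0, -0.12, 0], [0, 0.08, 0, -0.12, 0], [0, 0.08, 0, -0.12, 0], [0, 0.08, 0, -0.12, 0], [0, 0.08, 0, -0.12, 0], [0, -0.39, 0.05, -0.34, 0], [0, -0.39, 0.05, -0.34, 0], [0, -0.39, 0.05, -0.34, 0], [0, -0.39, 0.05, -0.34, 0], [0, -0.39, 0.05, -0.34, 0], [0, -0.39, 0.05, -0.34, 0], [0, -0.39, 0.05, -0.34, 0], [0, -0.39, 0.05, -0.34, 0], [0, -0.39, 0.05, -0.34, 0], [0, -0.39, 0.05, -0.34, 0]]])

```text
time_s: 32.73
ee_pos: [0.3, -0.2565, 0.2569]
tool_rot: [[0.804, -0.09, 0.588], [-0.074, -0.996, -0.05], [0.59, -0.003, -0.807]]
force: [0.0, -0.9, -0.8]
grip_width: 0.638
grasp_force: 40.0
```

```bash
python3 st.py; python3 - <<'E'
from h import *
import sim
s=monitor.state();R=np.array(s['tool_rot']);p=np.array(s['ee_pos']);g=p+.163*R[:,2];print('g',g,s['force'])
Tt=np.array([.43,-.20,.22])-.163*R[:,2]; go(Tt,5)
def path(T0,T1,n):
    d=R.T@(T1-T0)/n/.025; print("then",n,np.round(d,3)); return d
T2=np.array([.552,.3107,.18])-.163*R[:,2]
d=path(Tt,T2,24)
q=np.clip(np.radians(s['joints']),sim.lo,sim.hi)
for n,dd in((5,R.T@(Tt-p)/5/.025),(24,d)):
    for i in range(n):q=sim.step(q,[*dd,0],.6)
    print(sim.show(q))
E
```

```text
32.73 [ 0.3    -0.2565  0.2569] [[0.804, -0.09, 0.588], [-0.074, -0.996, -0.05], [0.59, -0.003, -0.807]] [-57.  -41.6 126.2  29.1  73.4  35.2]
g [ 0.39585581 -0.26467075  0.1253131 ] [ 0.00886964 -0.87939877 -0.81714839]
 t 32.73 pos [ 0.3    -0.2565  0.2569] rows 5 shift/row [ 0.628 -0.542 -0.477]
then 24 [ 0.061 -0.866  0.131]
([0.334, -0.192, 0.352], 'z', [0.588, -0.05, -0.807], 'yz', np.float64(-0.003), [-44.4, -45.6, 118.8, 22.6, 78.3, 51.8])
([0.465, 0.315, 0.313], 'z', [0.585, -0.049, -0.809], 'yz', np.float64(-0.004), [37.4, -11.5, 99.1, -25.5, 66.3, 137.5])
```

```bash
python3 - <<'E'
from h import *
import sim
s=monitor.state();R=np.array(s['tool_rot']);p=np.array(s['ee_pos'])
q=np.clip(np.radians(s['joints']),sim.lo,sim.hi);c=p
for G,n in(((.49,-.10,.22),10),((.54,.10,.22),9),((.552,.3107,.17),10)):
    T=np.array(G)-.163*R[:,2]; d=R.T@(T-c)/n/.025; print(n,np.round(d,2)); d=np.round(d,2); c=T
    m=0
    for i in range(n):
        q=sim.step(q,[*d,0],.6); m=max(m,-np.degrees(q[1]))
    print(sim.show(q),m,T)
E
```

```text
10 [ 0.48 -0.69 -0.12]
([0.394, -0.092, 0.353], 'z', [0.588, -0.05, -0.807], 'yz', np.float64(-0.003), [-22.1, -43.8, 117.7, 10.6, 71.4, 72.8]) 46.32859413176319 [ 0.39410083 -0.09179419  0.35154852]
9 [ 0.11 -0.91  0.09]
([0.444, 0.109, 0.352], 'z', [0.588, -0.05, -0.807], 'yz', np.float64(-0.003), [13.4, -33.0, 111.4, -11.6, 67.2, 109.8]) 43.794266023836826 [0.44410083 0.10820581 0.35154852]
10 [-0.14 -0.84  0.15]
([0.457, 0.319, 0.301], 'z', [0.588, -0.05, -0.807], 'yz', np.float64(-0.003), [38.4, -11.8, 100.6, -26.4, 65.5, 139.1]) 31.479409537892952 [0.45610083 0.31890581 0.30154852]
```

Call:
play_rows(series=[[[0, 0.48, -0.69, -0.12, 0], [0, 0.48, -0.69, -0.12, 0], [0, 0.48, -0.69, -0.12, 0], [0, 0.48, -0.69, -0.12, 0], [0, 0.48, -0.69, -0.12, 0], [0, 0.48, -0.69, -0.12, 0], [0, 0.48, -0.69, -0.12, 0], [0, 0.48, -0.69, -0.12, 0], [0, 0.48, -0.69, -0.12, 0], [0, 0.48, -0.69, -0.12, 0], [0, 0.11, -0.91, 0.09, 0], [0, 0.11, -0.91, 0.09, 0], [0, 0.11, -0.91, 0.09, 0], [0, 0.11, -0.91, 0.09, 0], [0, 0.11, -0.91, 0.09, 0], [0, 0.11, -0.91, 0.09, 0], [0, 0.11, -0.91, 0.09, 0], [0, 0.11, -0.91, 0.09, 0], [0, 0.11, -0.91, 0.09, 0]]])

```text
time_s: 34.32
ee_pos: [0.445, 0.1101, 0.3511]
tool_rot: [[0.804, -0.09, 0.588], [-0.074, -0.996, -0.052], [0.59, -0.002, -0.807]]
force: [-0.1, -0.4, -2.9]
grip_width: 0.642
grasp_force: 40.0
```

Call:
play_rows(series=[[[0, -0.14, -0.84, 0.15, 0], [0, -0.14, -0.84, 0.15, 0], [0, -0.14, -0.84, 0.15, 0], [0, -0.14, -0.84, 0.15, 0], [0, -0.14, -0.84, 0.15, 0], [0, -0.14, -0.84, 0.15, 0], [0, -0.14, -0.84, 0.15, 0], [0, -0.14, -0.84, 0.15, 0], [0, -0.14, -0.84, 0.15, 0], [0, -0.14, -0.84, 0.15, 0], [0, 0, 0, 0, 0], [0, 0, 0, 0, 0], [0, 0, 0, 0, 0]]])

```text
time_s: 35.4
ee_pos: [0.458, 0.3182, 0.3009]
tool_rot: [[0.803, -0.09, 0.588], [-0.073, -0.996, -0.052], [0.591, -0.001, -0.807]]
force: [0.5, -0.6, -1.4]
grip_width: 0.64
grasp_force: 40.0
```

```bash
python3 - <<'E'
from h import *
s=monitor.state();R=np.array(s['tool_rot']);p=np.array(s['ee_pos']);g=p+.163*R[:,2];print(s['time_s'],'g',g,R[:,2],R[2,1],s['joints'][5])
t=vision.snapshot('top')[:,:,::-1];cv2.imwrite('pics/t7.png',t)
go(np.array([.552,.3107,.0504+.022+.008])-.163*R[:,2],8)
print(proj('top',g+[0,0,.03]))
k=np.hstack([cv2.resize(t[150:250,150:250],(400,400),interpolation=2),cv2.resize(vision.snapshot('side')[180:300,180:300,::-1],(400,400),interpolation=2)])
cv2.imwrite('pics/c7.png',k)
E
```

```text
35.4 g [0.55389493 0.30969634 0.169415  ] [ 0.5884553  -0.05237474 -0.80683161] -0.0011496912063968464 139.06015176326446
 t 35.45 pos [0.4581 0.3179 0.3014] rows 8 shift/row [-0.273 -0.005  0.355]
[193.28651456 194.03900353]
```

View pics/c7.png

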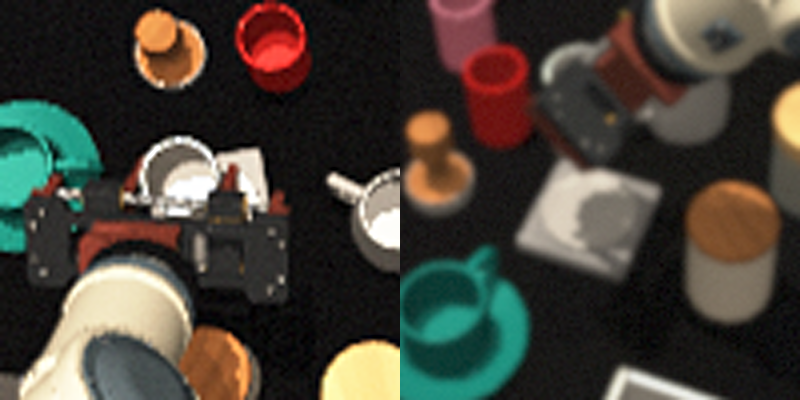

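The cup hangs upright over the scale, with its rim at crop (180,174). Neighbours are clear, so I'll descend.

Call:
play_rows(series=[[[0, -0.27, -0.01, 0.35, 0], [0, -0.27, -0.01, 0.35, 0], [0, -0.27, -0.01, 0.35, 0], [0, -0.27, -0.01, 0.35, 0], [0, -0.27, -0.01, 0.35, 0], [0, -0.27, -0.01, 0.35, 0], [0, -0.27, -0.01, 0.35, 0], [0, -0.27, -0.01, 0.35, 0], [0, 0, 0, 0, 0], [0, 0, 0, 0, 0]]])

```text
time_s: 36.33
ee_pos: [0.456, 0.3209, 0.2119]
tool_rot: [[0.804, -0.09, 0.588], [-0.073, -0.996, -0.052], [0.591, -0.001, -0.807]]
force: [0.4, 0.8, -1.3]
grip_width: 0.642
grasp_force: 40.0
```

```bash
python3 - <<'E'
from h import *
s=monitor.state();R=np.array(s['tool_rot']);p=np.array(s['ee_pos']);g=p+.163*R[:,2];print(s['time_s'],'g',g,g[2]-.0504,s['force'])
go(np.array([.552,.3115,.0504+.022-.0005])-.163*R[:,2],4)
E
```

```text
36.3333 g [0.5518473  0.31234272 0.08040204] 0.03000204087913294 [ 0.37455699  0.7744259  -1.25688186]
 t 36.33 pos [0.456  0.3209 0.2119] rows 4 shift/row [-0.048  0.008  0.07 ]
```

Call:
play_rows(series=[[[0, -0.05, 0, 0.07, 0], [0, -0.05, 0, 0.07, 0], [0, -0.05, 0, 0.07, 0], [0, -0.05, 0, 0.07, 0], [0, 0, 0, 0, 0], [0, 0, 0, 0, 0]]])

```text
time_s: 36.83
ee_pos: [0.4562, 0.321, 0.2044]
tool_rot: [[0.803, -0.09, 0.589], [-0.074, -0.996, -0.052], [0.592, -0.002, -0.806]]
force: [0.9, -0.4, -2.1]
grip_width: 0.641
grasp_force: 40.0
```

Call:
play_rows(series=[[[0, -0.03, 0, 0.04, 0], [0, 0, 0, 0, 0], [0, 0, 0, 0, 0], [0, 0, 0, 0, 0]]])

```text
time_s: 37.17
ee_pos: [0.4564, 0.3211, 0.2037]
tool_rot: [[0.802, -0.09, 0.59], [-0.074, -0.996, -0.051], [0.592, -0.003, -0.806]]
force: [0.2, -0.4, 1.5]
grip_width: 0.638
grasp_force: 40.0
```

In contact. Now release and retreat along the tool axis.

Call:
play_rows(series=[[[0.64, 0, 0, 0, 0], [0.64, 0, 0, 0, 0], [0.64, 0, 0, 0, 0], [0.64, 0, 0, 0, 0], [0.64, 0, 0, 0, 0], [0.64, 0, 0, 0, 0], [0.64, 0, 0, -0.3, 0], [0.64, 0, 0, -0.5, 0], [0.64, 0, 0, -0.5, 0], [0.64, 0, 0, -0.5, 0], [0.64, 0, 0, -0.5, 0], [0.64, 0, 0, -0.5, 0], [0.64, 0, 0, -0.5, 0], [0.64, 0, 0, -0.5, 0], [0.64, 0, 0, -0.5, 0], [0.64, 0, 0, -0.5, 0], [0.64, 0.3, 0, -0.5, 0], [0.64, 0.3, 0, -0.5, 0], [0.64, 0, 0, 0, 0], [0.64, 0, 0, 0, 0]]])

```text
time_s: 38.83
ee_pos: [0.3828, 0.3275, 0.3305]
tool_rot: [[0.802, -0.09, 0.591], [-0.075, -0.996, -0.05], [0.593, -0.004, -0.805]]
force: [-0.1, -0.8, 0.5]
grip_width: 0.823
grasp_force: 0.0
```

```bash
python3 - <<'E'
from h import *
t=vision.snapshot('top')[:,:,::-1];b=vision.snapshot('side')[:,:,::-1]
cv2.imwrite('pics/c8.png',np.hstack([cv2.resize(t[110:260,140:400],(520,300),interpolation=2),cv2.resize(b[200:280,190:270],(280,300),interpolation=2)]))
E
```

```text
(no output)
```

View pics/c8.png

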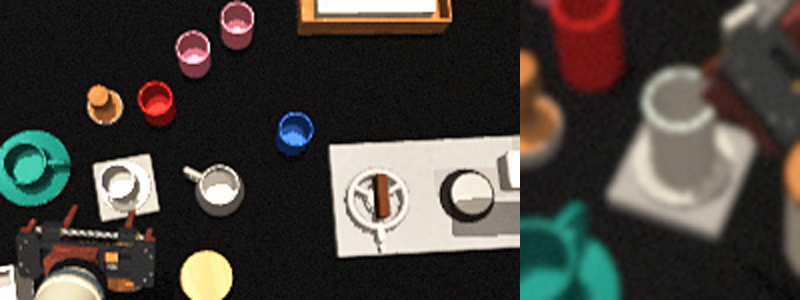

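```bash
python3 - <<'E'
from h import *
print(onz("top",(200.3,202.3),.102),tri((189.5+160/3.5,200+98/3.75),(200.3,202.3)),onz("top",(202.4,203.3),.019))
s=monitor.state();print(s['time_s'],s['grip_width'],np.round(s['force'],1))
E
```

```text
[0.54498958 0.30268946 0.102     ] (array([0.55162846, 0.30619471, 0.09189334]), np.float64(0.010738630469477975)) [0.55456608 0.30704719 0.019     ]
38.9333 0.8204169381050144 [ 0.2 -0.3 -0.7]
```

```bash
python3 - <<'E'
from h import *
g=vision.snapshot('top')[:,:,1].astype(int)
print("     ",*[f"{c:3d}" for c in range(184,222)])
for r in range(185,222): print(r,*[f"{v:3d}" for v in g[r,184:222]])
E
```

```text
184 185 186 187 188 189 190 191 192 193 194 195 196 197 198 199 200 201 202 203 204 205 206 207 208 209 210 211 212 213 214 215 216 217 218 219 220 221
185  13  15  17  10  21  20  24  19  14  21  17  19  16  16  19  16  17   8  18  11  18  13  18  14  14  15  18  13  17  15  16  17  21  17  16  23  19  17
186  17  13  16  17  15  15  13   9  13  17  14  19  19  10  16  13  14  14  18  19  16  10  19   9  11   9   4   9  12  25  27   7  12  21  18  22  14   7
187  20  18  18  19  23  19  16  14  13  21  17  22  14  15  14  18  16  16   2  12   5   0   0  25  40  89 142 146 159 173 153  14  16  16  12  23  18  22
188  22   8  19  13  12  20  20  16  21  13  14  17  10  16  13   7   1  10  32  49 103 156 151 165 182 202 224 224 236 240 229  64  14  20  19  17  17  18
189  18   7  18  15  20  15  10  12   8   4   6  10  18  43  84 140 144 160 169 178 201 232 228 235 237 235 231 230 229 231 229 116   0  16  15  18  18  22
190  10  21  12  12  11   2  10  26  49  98 150 145 161 179 206 225 216 235 238 237 233 224 226 228 228 227 228 228 228 232 237 150   9  17  17   7  12  20
191   7  17 
[... 4123 characters left out ...]
 221 151  52  50  49 114  83  63  36  13   8  13   9   4  13   7  16  17  16
218  18   6  14  18  10  26 130 242 234 232 232 226 223 223 211 198 173 154 137 114  52  58  52  18  21   8   0  11  15  17  14  14  12  12  19  19  18  22
219  18  21  16  20  20  13  88 232 216 208 190 165 144 126 103  68  35  19  17  28  54  59  51  15  16  12  16  13  12  18  25  23  17  14  15  18  17  15
220  18  17  13  14  20  14  48 148 126  96  60  37  10  15  11   8   5   6  14  34  57  56  50  18   9  14  15  16  14  18  18  10  22  24  19  20  17  15
221  14  15  11  17  12  15   8  10  13   2   8   3  18   8  18  19   8  15  19  45  60  57  44  17  15  16  22  10  20  20  14  22  11  15  16  25  15  16
```

```bash
python3 - <<'E'
from h import *
print(onz("top",(198.3,199.8),.102),onz("top",(202.2,203.0),.022), "expected rim px if centred",proj("top",onz("top",(202.2,203.2),.022)+[0,0,.08]))
E
```

```text
[0.55298459 0.30904919 0.102     ] [0.55512606 0.30733289 0.022     ] expected rim px if centred [198.86088605 199.3312644 ]
```

```bash
python3 -c "
from cell import order
print(order.close_job())"
```

```text
the job is handed in; nothing more can be done
None
```

The job is handed in at about 39 s; the hand-in gave no verdict. By my own checks, the wheel nose points at the post, the cup pressed the pad to its stop for over 1 s, and the cup stands upright within about 2 mm of the scale's middle. I viewed 12 pictures instead of the allowed 10.

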